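Show the underside of a check weight to the bench camera

TASK

Two check weights stand left and right of the camera station (leave the ones beyond the scale): first stand the smaller one upright on the little disc on top of the station's post as the size reference, and let go of it. Then pick up the larger one for its condition photo and hold it still in the air in front of the upward-looking camera, its underside squarely facing the lens, centred on the lens axis and 150 mm from the lens, and finish there while still holding it. Do not drop either weight, bump the camera, or disturb the date stamp, the sleeve of lids and the tape roll around the station.

Things in the scene. Friction and masses are not known exactly. Their poses are not given: they have to be found in the camera images.
- large_weight: the larger of two plain grey metal check weights of the same form (round body, neck and small knob on top): 38 mm diameter, 61 mm tall, about 0.5 kg, solid; treat it as an upright cylinder 38 mm across. Stands loose on the work surface, about 0.2 m or more to the left or right of the camera station and rather nearer the robot (the room's own weights beyond the scale are not meant). Origin at the centre of its underside, z up its axis to the knob
- large_weight_top (a point): centre of the top of the large weight's knob, 61 mm above its underside
- small_weight: the smaller check weight: 30 mm diameter, 49 mm tall, about 0.26 kg; treat it as an upright cylinder 30 mm across. Stands loose on the work surface on the other side of the station. Origin at the centre of its underside, z up to the knob
- station: fixed camera station: aluminium base plate 215 x 200 x 12 mm carrying a camera between two steel cheeks and, to the front left of the camera as the robot sees it, a slender post. Its place and yaw change from start to start. Origin on the work surface, straight below the lens centre; x points away from the robot side (roughly), y to the left, z up. The plate spans x -140 to +75 mm, y -70 to +130 mm; the post is at x -100, y +90 mm
- post_top (a point): centre of the flat upper face of the steel disc on the post: disc 44 mm diameter, 160 mm above the work surface, the post below it 14 mm thick
- camera_head: the camera, fixed to the station: grey ribbed housing 50 x 50 x 48 mm with a black lens and a white ring light (54 mm diameter) at its upper end, reaching 78 mm back from the lens front. Origin at the centre of the lens front, 100 mm above the work surface; its z axis is the line of sight, which leans 35 degrees from straight up toward the station's -x (the robot side)
- view_point (a point): point in the empty air on the line of sight, 150 mm from the lens front (86 mm to the station's -x of the lens and 223 mm above the work surface): where the centre of the large weight's underside belongs
- date_stamp: bystander: date stamp, the one standing free in front of the scale's right part, black foot about 50 x 56 mm, wooden knob, 86 mm tall; origin at the centre of its underside
- lid_stack: bystander: upright sleeve of can lids, the one to the left behind the camera station, 73 mm diameter, 86 mm tall; origin at the centre of its underside
- tape_roll: bystander: roll of label tape lying flat to the right of the station, 68 mm diameter, 24 mm high; origin at the centre of its underside

How it is judged:
By the outcome, as a careful person would: the job done as asked, in the order asked, and still so for the second after the job is handed in, while the arm keeps its last pose, push and grip.
It also fails if it takes over 56 s, if anything falls off the work surface, if the arm or the gripper's body presses on something with over 40 N, if the wrist force passes 120 N, or if a joint passes its speed limit or range.

ROBOT

A 7-joint arm with a two-finger parallel gripper is mounted at the origin on the work surface; the furniture and walls round the work are solid. World frame = base frame: x ahead of the robot, y to its left, z up, the work surface at z = 0. Lengths are in m, angles in rad, forces in N, time in s.
With the tool pointing down it reaches from about 0.4 to 0.85 m from the base axis. Payload 10.4 kg.
Tool frame: the origin (TCP) lies midway between the tips of the shut fingers; the grasp point (between the pads) lies 19 mm behind it; z points along the fingers, y is the direction in which the jaws open and shut (so a half turn about z gives the same grasp; the last joint's range is limited). The gripper opens to 85 mm and grips with 20 to 120 N. Pads are 22 mm wide; open, the fingers measure 114 mm over their backs; the gripper's body (76 mm by 85 mm) begins 54 mm behind the grasp point. The pads swing forward as they close: fully open they stand 13 mm farther back than shut.
Start: joints at [1.089, 0.332, -0.065, 1.46, 0.022, 1.35, -0.088], TCP at [0.277, -0.56, 0.231] pointing down, gripper open.
Joint ranges: [-2.6, 2.6], [-0.5, 2.12], [-1.47, 1.34], [0.16, 2.42], [-1.27, 4.41], [0.06, 2.06], [-2.6, 2.6]. Speed limits (rad/s): [2.22, 2.22, 2.79, 2.79, 3.14, 3.14, 3.14].

INTERFACE

Orientations are given as a unit quaternion [x, y, z, w].
In Python, from workcell import get_obs, camera, calibration, hand_in gives the robot as it stands.
- The arm moves only by the shell command python3 -m handwheel 'ROWS' [FORCE]. ROWS is JSON, a list of rows, each an object with "jaw": the finger opening in mm, from 0 to 85.4; "delta_pos": the shift along the tool's x, y, z scaled (see below), a list of three; "turn": the turn about the tool's z scaled (see below). In form: [{"jaw": jaw, "delta_pos": [tx, ty, tz], "turn": turn}, ...]. A call has 1 to 10 rows; each row is the pose to reach, as a shift and turn from the pose commanded when the call began, along the tool's axes at that moment, turning the shorter way round; what a row does not reach only later rows make up. The controller multiplies each number of a shift by 1 m and each number of a turn by pi rad. A row lasts 1/12 s, in which the tool goes at most 41.7 mm and 7.16 degrees, less where a joint would pass 70% of its speed; a pose out of reach is approached as far as the arm can. A call with a number of a shift or a turn outside -1 to 1 is refused whole. A call with a gripper value outside its range is refused whole. The fingers move at their own pace and stop on an object; FORCE is the grip in N (left out, the last holds). Time passes only in rows, so rows that repeat a pose let the fingers close. It gives the time, the measured TCP pose, the force and the opening at its end, in the units of the state.
- get_obs(): the state, without advancing time (a new reading comes with each control period).
- camera(name): name is "side" or "top" or "wrist"; returns the picture (420x560x3 uint8, red, green, blue); there is no depth.
- calibration(name): a dict with "mtx" (3x3 intrinsics, pixels), "dist_coeffs" ([k1, k2, p1, p2, k3] as OpenCV has them; the pictures are not rectified), "rvec" (rotation vector, rad) and "tvec" (3), from world to camera coordinates, as OpenCV has them. Camera axes: x right, y down, z forward; pixel columns grow to the right and rows downward; lengths in m; the calibration is good to about 2 mm. A picture is of the moment at which its call begins: read the wrist's pose just before it. calibration takes no time and is no camera call; for the wrist camera it gives the pose at the moment of the call.
- hand_in(): hands the job in, once; it reports no verdict.
The state is a dict: "clock": time; "joint_pos": joint angles; "joint_velocities": joint speeds; "tau": joint torques, N m; "position": TCP position; "ee_rot": TCP orientation; "ft_force": force on the tool from outside, world axes, zero at the start; "torque": the same for the moment, N m; "grip_width": opening from 0.0 (shut) to 1.0 (fully open).
Only numpy, scipy, OpenCV 4.12 (cv2) and the standard library are available. Lean on these libraries where they do the work, as an engineer would, in place of code of your own. Each camera call takes 0.05 s, during which the arm holds its last target.

## Working session

There is one attempt and no reset: what is moved stays moved. The work goes in short steps, Python scripts to look and compute and a shell command to move; the robot and the scene stay as the last step left them, time stands still between calls to the robot, and variables do not carry over. Pictures are saved under pics/ and viewed, and the job is handed in when it is done.

```bash
ls; mkdir -p pics; python3 - <<'E'
from workcell import get_obs,camera,calibration
import cv2
o=get_obs()
for k,v in o.items(): print(k,v)
for n in ["side","top","wrist"]:
    c=calibration(n); print(n,c)
    cv2.imwrite(f"pics/{n}0.png",camera(n)[:,:,::-1])
E
```

```text
pics
clock 0.0
joint_pos [ 1.08937851  0.33287964 -0.06470349  1.46094485  0.02156493  1.3499219
 -0.0885238 ]
joint_velocities [ 2.02209188e-03 -7.84227450e-04  1.38011025e-03 -2.30156135e-04
 -1.94641562e-05 -4.01675966e-04 -8.23580816e-04]
tau [-4.76355999e-04 -6.25447726e+01  4.89220256e-02 -3.91604233e+01
  1.60232565e-02  1.00310732e-02 -1.21229823e-05]
position [ 0.27664093 -0.56001068  0.23050941]
ee_rot [ 9.73801534e-01  2.27398414e-01 -1.82273334e-04 -7.06886064e-04]
ft_force [-0.33729292 -0.56380024  0.4958541 ]
torque [-0.07782925 -0.00052702  0.00091567]
grip_width 0.9995141967441125
side {'mtx': array([[482.77151097,   0.        , 279.2986178 ],
       [  0.        , 482.77151097, 210.3900854 ],
       [  0.        ,   0.        ,   1.        ]]), 'dist_coeffs': array([-0.12696098,  0.        ,  0.        ,  0.        ,  0.        ]), 'rvec': array([ 2.32482901, -0.02645484,  0.03209082]), 'tvec': array([-0.55283677,  0.09861849,  1.42289988])}
top {'mtx': array([[505.43663646,   0.        , 278.02072188],
       [  0.        , 505.43663646, 202.98487703],
       [  0.        ,   0.        ,   1.        ]]), 'dist_coeffs': array([-0.15255699,  0.        ,  0.        ,  0.        ,  0.        ]), 'rvec': array([ 2.15229658, -2.16999747,  0.13005401]), 'tvec': array([-0.01653966,  0.57598531,  1.8001322 ])}
wrist {'mtx': array([[323.08535363,   0.        , 278.22786005],
       [  0.        , 323.08535363, 208.96297472],
       [  0.        ,   0.        ,   1.        ]]), 'dist_coeffs': array([0.00225789, 0.        , 0.        , 0.        , 0.        ]), 'rvec': array([-2.46500496,  1.53206021,  0.2130024 ]), 'tvec': array([-0.62590628, -0.03503343,  0.38000119])}
```

View pics/side0.png

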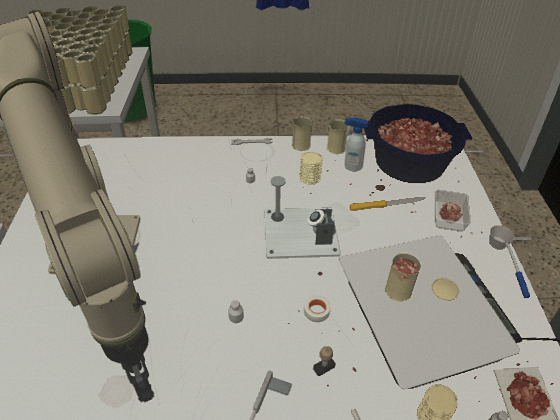

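View pics/top0.png

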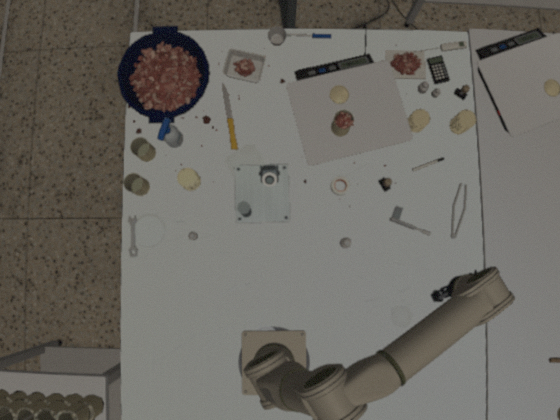

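View pics/wrist0.png

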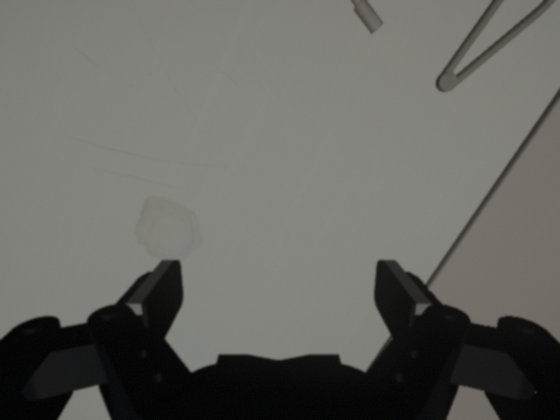

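```bash
cat > h.py <<'E'
import numpy as np,cv2
from workcell import get_obs,camera,calibration
def ray(n,uv,c=None):
    c=c or calibration(n)
    p=cv2.undistortPoints(np.array([[uv]],float),c["mtx"],c["dist_coeffs"])[0,0]
    R=cv2.Rodrigues(c["rvec"])[0]; return -R.T@c["tvec"], R.T@np.array([p[0],p[1],1.])
def onz(n,uv,z,c=None):
    o,d=ray(n,uv,c); return o+d*(z-o[2])/d[2]
def tri(*obs):
    A=np.zeros((3,3));b=np.zeros(3)
    for n,uv,c in obs:
        o,d=ray(n,uv,c); d=d/np.linalg.norm(d); M=np.eye(3)-np.outer(d,d); A+=M;b+=M@o
    return np.linalg.solve(A,b)
def proj(n,P,c=None):
    c=c or calibration(n)
    return cv2.projectPoints(np.array(P,float).reshape(-1,3),c["rvec"],c["tvec"],c["mtx"],c["dist_coeffs"])[0][:,0]
def crop(img,x0,y0,x1,y1,s,out):
    cv2.imwrite(out,cv2.resize(img[y0:y1,x0:x1],None,fx=s,fy=s,interpolation=cv2.INTER_CUBIC))
E
python3 - <<'E'
from h import *
t=cv2.imread('pics/top0.png');s=cv2.imread('pics/side0.png')
crop(t,170,150,370,260,4,'pics/topc.png'); crop(s,200,160,360,340,3.3,'pics/sidec.png')
E
```

```text
(no output)
```

View pics/topc.png

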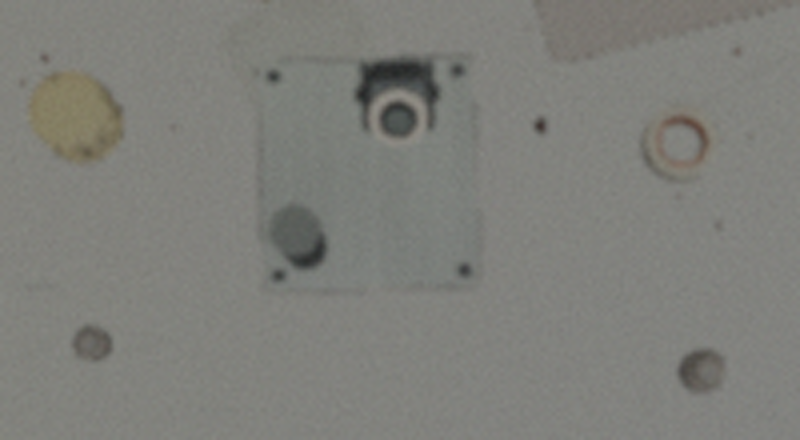

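View pics/sidec.png

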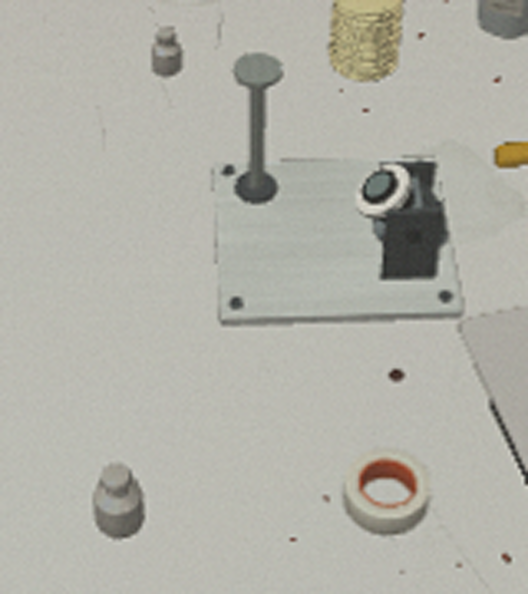

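```bash
python3 - <<'E'
from h import *
T=lambda x,y:(170+x/4,150+y/4); S=lambda x,y:(200+x/3.3,160+y/3.3)
np.set_printoptions(precision=4,suppress=True)
cor=[(258,58),(476,57),(480,288),(265,290)]
P=[onz('top',T(*c),.012) for c in cor]; print('plate top',np.array(P))
P2=[onz('side',S(*c),.012) for c in [(463,313),(221,320)]]; print('plate side front',P2)
print('holes top',[onz('top',T(*c),.012)for c in[(274,76),(457,70),(464,270),(279,275)]])
print('holes side',[onz('side',S(*c),.012)for c in[(228,170),(445,296),(236,303)]])
print('post',onz('top',T(297,231),.16),onz('side',S(258,70),.16),tri(('top',T(297,231),None),('side',S(258,70),None)))
print('lens',onz('top',T(398,119),.1),onz('side',S(381,186),.1),tri(('top',T(398,119),None),('side',S(381,186),None)))
print('small',onz('top',T(92,343),.03),onz('side',S(167,31),.049),)
print('large',onz('top',T(702,371),.035),onz('side',S(116,468),.061))
# station fit
q=np.array([p[:2] for p in P]); l=np.array([[.075,.13],[.075,-.07],[-.14,-.07],[-.14,.13]])
qc=q.mean(0);lc=l.mean(0);H=((l-lc).T@(q-qc));a=np.arctan2(H[0,1]-H[1,0],H[0,0]+H[1,1])
R=np.array([[np.cos(a),-np.sin(a)],[np.sin(a),np.cos(a)]]);o=qc-R@lc
print('yaw',np.degrees(a),'origin',o,'post',o+R@[-.1,.09],'view',o+R@[-.086,0],'res',(q-(l@R.T+o)))
E
```

```text
plate top [[ 0.7237  0.1391  0.012 ]
 [ 0.7229 -0.0632  0.012 ]
 [ 0.5081 -0.0645  0.012 ]
 [ 0.5078  0.1322  0.012 ]]
plate side front [array([ 0.7273, -0.0659,  0.012 ]), array([ 0.5156, -0.0703,  0.012 ])]
holes top [array([0.7066, 0.1242, 0.012 ]), array([ 0.7108, -0.0455,  0.012 ]), array([ 0.5247, -0.0501,  0.012 ]), array([0.5215, 0.1194, 0.012 ])]
holes side [array([0.5243, 0.1191, 0.012 ]), array([ 0.7137, -0.0456,  0.012 ]), array([ 0.529 , -0.0507,  0.012 ])]
post [0.5456 0.0932 0.16  ] [0.5501 0.0897 0.16  ] [0.5481 0.0936 0.1564]
lens [0.6506 0.0082 0.1   ] [0.6551 0.004  0.1   ] [0.6536 0.0083 0.0954]
small [0.4592 0.2881 0.03  ] [0.4648 0.2859 0.049 ]
large [ 0.4293 -0.2635  0.035 ] [ 0.4338 -0.2617  0.061 ]
yaw 0.5534171286609495 origin [0.6484 0.0062] post [0.5475 0.0952] view [0.5624 0.0054] res [[ 0.0016  0.0022]
 [-0.0012 -0.0002]
 [-0.001   0.0006]
 [ 0.0006 -0.0026]]
```

```bash
python3 - <<'E'
from h import *
from scipy.spatial.transform import Rotation as Ro
o=get_obs();c=calibration('wrist');R=cv2.Rodrigues(c['rvec'])[0];C=-R.T@c['tvec']
Rt=Ro.from_quat(o['ee_rot']).as_matrix()
print('cam in tool',Rt.T@(C-o['position']),'axes(cols cam x y z in tool)\n',Rt.T@R.T)
E
python3 -m handwheel '[{"jaw":85,"delta_pos":[0.257,-0.196,-0.02],"turn":0.138},{"jaw":85,"delta_pos":[0.257,-0.196,-0.02],"turn":0.138},{"jaw":85,"delta_pos":[0.257,-0.196,-0.02],"turn":0.138},{"jaw":85,"delta_pos":[0.257,-0.196,-0.02],"turn":0.138},{"jaw":85,"delta_pos":[0.257,-0.196,-0.02],"turn":0.138},{"jaw":85,"delta_pos":[0.257,-0.196,-0.02],"turn":0.138},{"jaw":85,"delta_pos":[0.257,-0.196,-0.02],"turn":0.138},{"jaw":85,"delta_pos":[0.257,-0.196,-0.02],"turn":0.138},{"jaw":85,"delta_pos":[0.257,-0.196,-0.02],"turn":0.138},{"jaw":85,"delta_pos":[0.257,-0.196,-0.02],"turn":0.138}]'
python3 - <<'E'
from h import *
o=get_obs();print(o['position'],o['ee_rot'],o['clock'])
cv2.imwrite('pics/w1.png',camera('wrist')[:,:,::-1])
E
```

```text
cam in tool [ 0.06874784  0.00168601 -0.14373584] axes(cols cam x y z in tool)
 [[-4.21481604e-04 -9.62776440e-01 -2.70298630e-01]
 [ 9.99999869e-01 -3.27248253e-04 -3.93692861e-04]
 [ 2.90583456e-04 -2.70298761e-01  9.62776451e-01]]
clock: 0.98
position: [0.4213, -0.269, 0.2515]
ee_rot: [1.0, 0.015, 0.0, 0.0]
ft_force: [-0.3, -0.8, -0.1]
grip_width: 0.999
[ 0.42134567 -0.26899667  0.25149243] [9.99890933e-01 1.47677261e-02 1.49692564e-04 1.20506529e-04] 0.9833
```

View pics/w1.png

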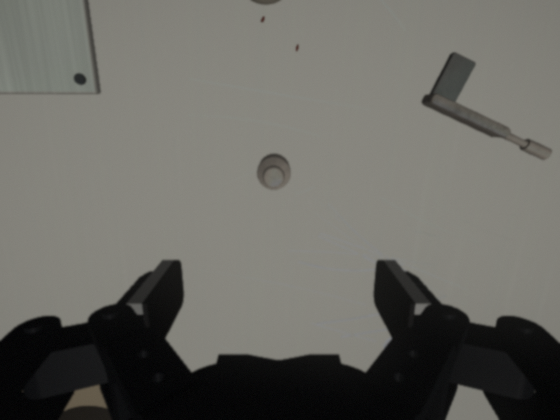

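```bash
python3 - <<'E'
from h import *
t=cv2.imread('pics/w1.png')
crop(t,234,132,314,212,7,'pics/w1c.png')
print('large',onz('wrist',(273.5,177),.061),'corner',onz('wrist',(100,93),.012),'hole',onz('wrist',(80,78),.012))
E
```

```text
large [ 0.43055839 -0.26688865  0.061     ] corner [ 0.51162696 -0.07054267  0.012     ] hole [ 0.52670553 -0.05044246  0.012     ]
```

View pics/w1c.png

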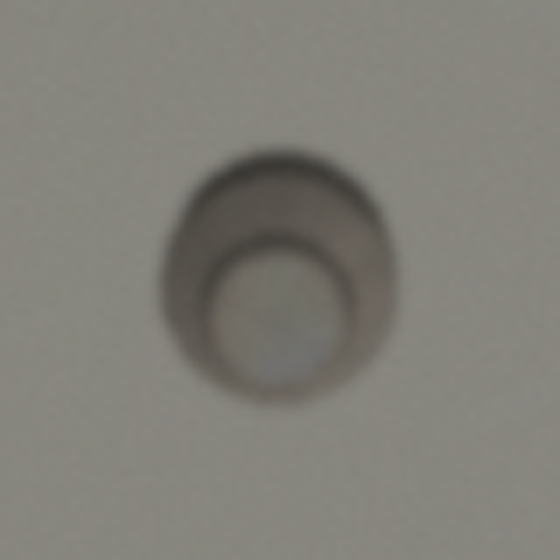

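```bash

python3 -m handwheel '[{"jaw":85,"delta_pos":[0.087,-0.287,-0.08],"turn":0},{"jaw":85,"delta_pos":[0.087,-0.287,-0.08],"turn":0},{"jaw":85,"delta_pos":[0.087,-0.287,-0.08],"turn":0},{"jaw":85,"delta_pos":[0.087,-0.287,-0.08],"turn":0},{"jaw":85,"delta_pos":[0.087,-0.287,-0.08],"turn":0},{"jaw":85,"delta_pos":[0.087,-0.287,-0.08],"turn":0},{"jaw":85,"delta_pos":[0.087,-0.287,-0.08],"turn":0},{"jaw":85,"delta_pos":[0.087,-0.287,-0.08],"turn":0},{"jaw":85,"delta_pos":[0.087,-0.287,-0.08],"turn":0},{"jaw":85,"delta_pos":[0.087,-0.287,-0.08],"turn":0}]'
python3 - <<'E'
from h import *
o=get_obs();print(o['position'],o['ee_rot'],o['clock'])
c=calibration('wrist');cv2.imwrite('pics/w2.png',camera('wrist')[:,:,::-1])
import pickle;pickle.dump(c,open('w2.pkl','wb'))
E
```

```text
clock: 1.87
position: [0.5005, 0.0175, 0.3311]
ee_rot: [1.0, 0.013, -0.0, 0.0]
ft_force: [0.2, -1.5, -0.9]
grip_width: 0.996
[0.50046776 0.01754646 0.33110117] [ 9.99921409e-01  1.25363399e-02 -1.24192103e-04  2.98893136e-05] 1.8667
```

View pics/w2.png

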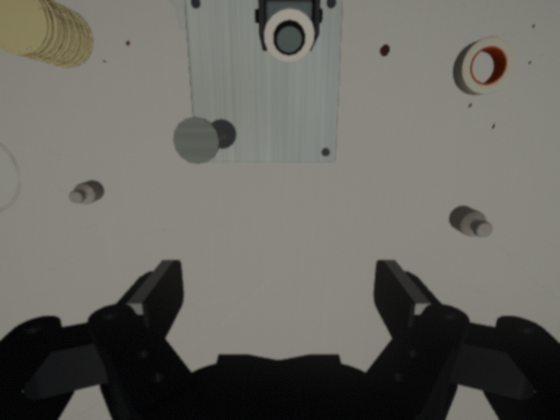

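```bash
python3 - <<'E'
from h import *
import pickle;c=pickle.load(open('w2.pkl','rb'))
t=cv2.imread('pics/w2.png')
crop(t,150,0,360,180,3.5,'pics/w2c.png')
crop(t,50,160,130,220,7,'pics/w2d.png')
E
```

```text
(no output)
```

View pics/w2c.png

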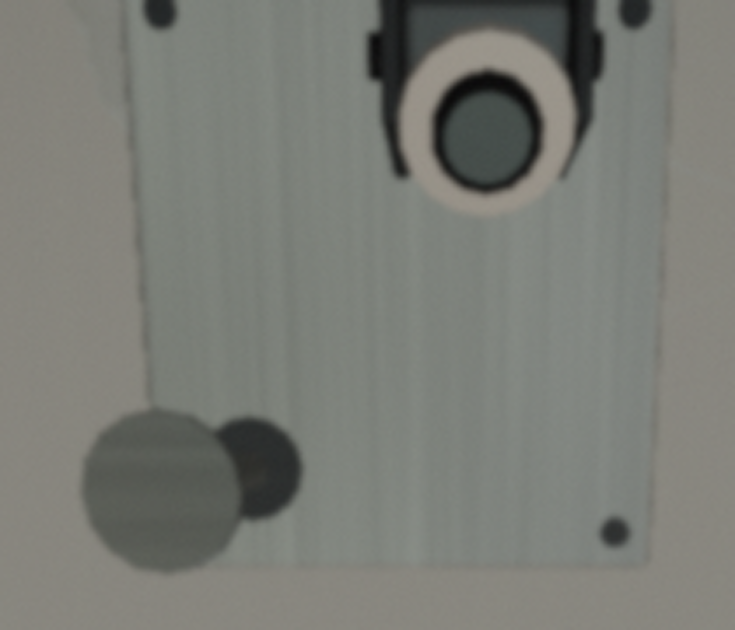

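View pics/w2d.png

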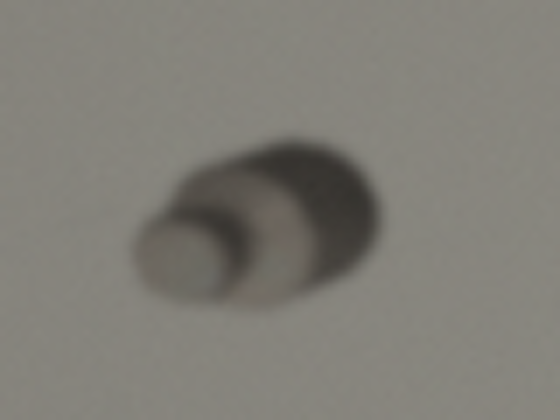

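```bash
python3 - <<'E'
from h import *
import pickle;c=pickle.load(open('w2.pkl','rb'))
W=lambda x,y:(150+x/3.5,y/3.5)
f=lambda uv,z:onz('wrist',uv,z,c).round(4)
print('disc',f(W(161,490),.16),'lens',f(W(488,132),.1),'holes',[f(W(*p),.012) for p in [(160,12),(634,11),(615,532)]],'corner',f(W(650,566),.012),'postfoot',f(W(251,470),.012))
print('small',f((50+181/7,160+256/7),.049),f((50+305/7,160+215/7),.0))
E
```

```text
disc [0.5479 0.0959 0.16  ] lens [0.6513 0.0082 0.1   ] holes [array([0.7065, 0.1254, 0.012 ]), array([ 0.711 , -0.0453,  0.012 ]), array([ 0.5254, -0.0505,  0.012 ])] corner [ 0.512  -0.0657  0.012 ] postfoot [0.5462 0.0963 0.012 ]
small [0.4609 0.2892 0.049 ] [0.4581 0.2925 0.    ]
```

```bash

python3 -m handwheel '[{"jaw":85,"delta_pos":[-0.033,-0.271,0.231],"turn":0},{"jaw":85,"delta_pos":[-0.033,-0.271,0.231],"turn":0},{"jaw":85,"delta_pos":[-0.033,-0.271,0.231],"turn":0},{"jaw":85,"delta_pos":[-0.033,-0.271,0.231],"turn":0},{"jaw":85,"delta_pos":[-0.033,-0.271,0.231],"turn":0},{"jaw":85,"delta_pos":[-0.033,-0.271,0.231],"turn":0},{"jaw":85,"delta_pos":[-0.033,-0.271,0.231],"turn":0},{"jaw":85,"delta_pos":[-0.033,-0.271,0.231],"turn":0},{"jaw":85,"delta_pos":[-0.033,-0.271,0.231],"turn":0},{"jaw":85,"delta_pos":[-0.033,-0.271,0.231],"turn":0}]'
python3 - <<'E'
from h import *
o=get_obs();print(o['position'],o['ee_rot'],o['clock'])
cv2.imwrite('pics/w3.png',camera('wrist')[:,:,::-1])
P=[[.4605,.288,.049],[.4605,.288,0]]
print(proj('wrist',P))
E
```

```text
clock: 2.75
position: [0.4577, 0.2892, 0.0961]
ee_rot: [1.0, 0.014, -0.003, 0.001]
ft_force: [-0.2, 0.6, 0.2]
grip_width: 1.002
[0.45768065 0.28917453 0.09611953] [ 9.99900302e-01  1.37852660e-02 -2.98120054e-03  6.82096446e-04] 2.75
[[275.19541206 230.15172411]
 [275.65521332 208.85734392]]
```

View pics/w3.png

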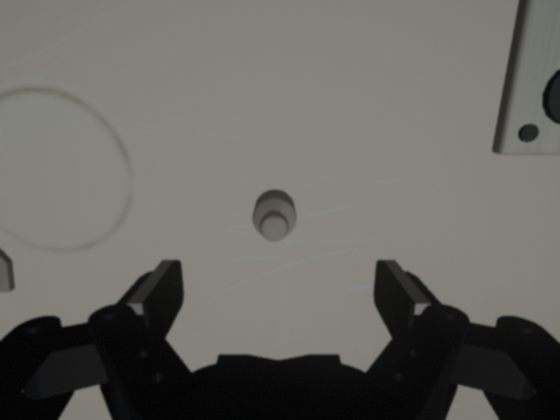

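```bash

python3 -m handwheel '[{"jaw":85,"delta_pos":[0.002,0,0.04],"turn":0},{"jaw":85,"delta_pos":[0.002,0,0.07],"turn":0},{"jaw":85,"delta_pos":[0.002,0,0.09],"turn":0},{"jaw":85,"delta_pos":[0.002,0,0.09],"turn":0},{"jaw":85,"delta_pos":[0.002,0,0.09],"turn":0},{"jaw":85,"delta_pos":[0.002,0,0.09],"turn":0}]'
```

```text
clock: 3.3
position: [0.464, 0.2877, 0.012]
ee_rot: [1.0, 0.012, 0.001, -0.0]
ft_force: [-0.1, -0.6, 0.7]
grip_width: 1.0
```

```bash

python3 -m handwheel '[{"jaw":60,"delta_pos":[-0.001,0,0.007],"turn":0},{"jaw":45,"delta_pos":[-0.001,0,0.007],"turn":0},{"jaw":20,"delta_pos":[-0.001,0,0.007],"turn":0},{"jaw":20,"delta_pos":[-0.001,0,0.007],"turn":0},{"jaw":20,"delta_pos":[-0.001,0,0.007],"turn":0},{"jaw":20,"delta_pos":[-0.001,0,0.007],"turn":0},{"jaw":20,"delta_pos":[-0.001,0,0.007],"turn":0},{"jaw":20,"delta_pos":[-0.001,0,0.007],"turn":0}]' 60
python3 - <<'E'
from h import *
cv2.imwrite('pics/w4.png',camera('wrist')[:,:,::-1])
E
```

```text
clock: 3.97
position: [0.4617, 0.2891, 0.0042]
ee_rot: [1.0, 0.013, 0.001, -0.0]
ft_force: [-1.9, 0.5, 5.2]
grip_width: 0.343
```

View pics/w4.png

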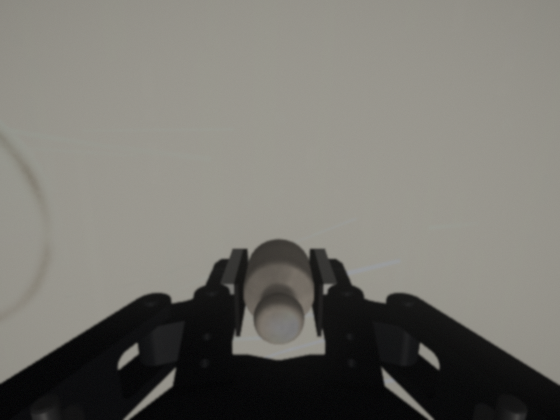

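```bash

python3 - <<'E'
from h import *
print(onz('wrist',(279,320),.049), get_obs()['position'])
E
python3 -m handwheel '[{"jaw":20,"delta_pos":[0,0,-0.01],"turn":0},{"jaw":20,"delta_pos":[0,0,-0.04],"turn":0},{"jaw":20,"delta_pos":[0,0,-0.075],"turn":0},{"jaw":20,"delta_pos":[0,0,-0.11],"turn":0},{"jaw":20,"delta_pos":[0,0,-0.145],"turn":0},{"jaw":20,"delta_pos":[0,0,-0.18],"turn":0},{"jaw":20,"delta_pos":[0,0,-0.215],"turn":0},{"jaw":20,"delta_pos":[0,0,-0.235],"turn":0},{"jaw":20,"delta_pos":[0,0,-0.24],"turn":0},{"jaw":20,"delta_pos":[0,0,-0.24],"turn":0}]'
python3 - <<'E'
from h import *
cv2.imwrite('pics/w5.png',camera('wrist')[:,:,::-1])
E
```

```text
[0.46277641 0.28747447 0.049     ] [0.46173703 0.28903177 0.00415997]
clock: 4.85
position: [0.4616, 0.2887, 0.2447]
ee_rot: [1.0, 0.013, 0.001, -0.0]
ft_force: [-0.0, -1.2, -3.0]
grip_width: 0.345
```

View pics/w5.png

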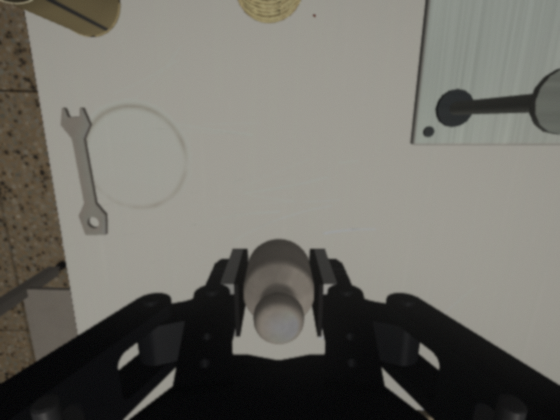

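```bash

python3 -m handwheel '[{"jaw":20,"delta_pos":[0.014,0.035,0],"turn":0},{"jaw":20,"delta_pos":[0.03,0.07,0],"turn":0},{"jaw":20,"delta_pos":[0.045,0.105,0],"turn":0},{"jaw":20,"delta_pos":[0.06,0.14,0],"turn":0},{"jaw":20,"delta_pos":[0.07,0.17,0],"turn":0},{"jaw":20,"delta_pos":[0.08,0.19,0],"turn":0},{"jaw":20,"delta_pos":[0.08,0.196,0],"turn":0},{"jaw":20,"delta_pos":[0.08,0.196,0.03],"turn":0},{"jaw":20,"delta_pos":[0.08,0.196,0.05],"turn":0},{"jaw":20,"delta_pos":[0.08,0.196,0.05],"turn":0}]'
python3 - <<'E'
from h import *
for n in ['wrist','side','top']: cv2.imwrite(f'pics/{n}6.png',camera(n)[:,:,::-1])
s=cv2.imread('pics/side6.png'); crop(s,220,120,380,270,4,'pics/side6c.png')
E
```

```text
clock: 5.73
position: [0.5429, 0.0939, 0.1874]
ee_rot: [1.0, 0.013, -0.005, 0.0]
ft_force: [-1.4, -0.4, -3.6]
grip_width: 0.342
```

View pics/side6c.png

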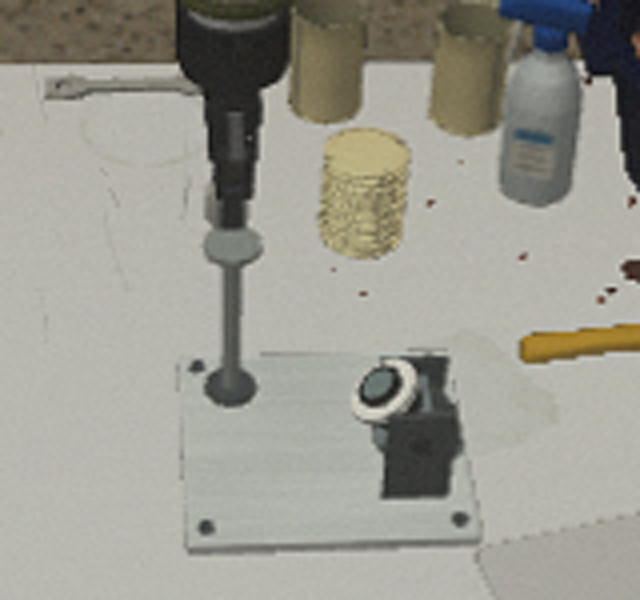

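View pics/wrist6.png

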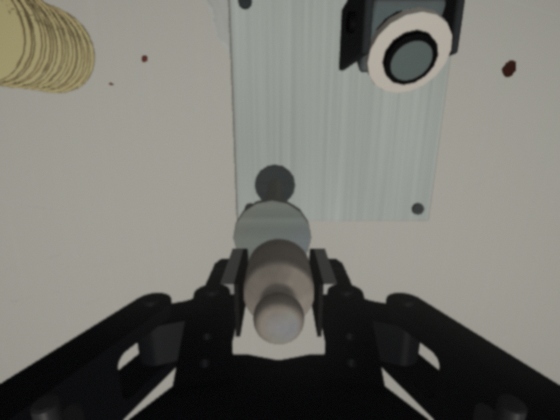

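```bash

python3 - <<'E'
from h import *
o=get_obs();print(o['position'],o['ee_rot'])
cv2.imwrite('pics/w7.png',camera('wrist')[:,:,::-1])
c=calibration('wrist')
t=cv2.imread('pics/w7.png');crop(t,200,170,350,360,3,'pics/w7c.png')
th=np.linspace(0,2*np.pi,200)
for (x,y) in [(.548,.094),(.548,.096),(.5505,.096)]:
  p=proj('wrist',np.c_[x+.022*np.cos(th),y+.022*np.sin(th),0*th+.16],c); print(x,y,'L',p[:,0].min(),'R',p[:,0].max(),'top',p[:,1].min())
E
```

```text
[0.54597652 0.09499721 0.1934076 ] [ 9.99914621e-01  1.30606453e-02 -3.97587615e-04 -1.06341275e-04]
0.548 0.094 L 240.38719479627946 R 315.3949501805985 top 202.14603832689437
0.548 0.096 L 236.9743495408136 R 311.98707484589204 top 202.0587128193081
0.5505 0.096 L 236.93663714336677 R 312.21687464344126 top 197.78434032393676
```

View pics/w7c.png

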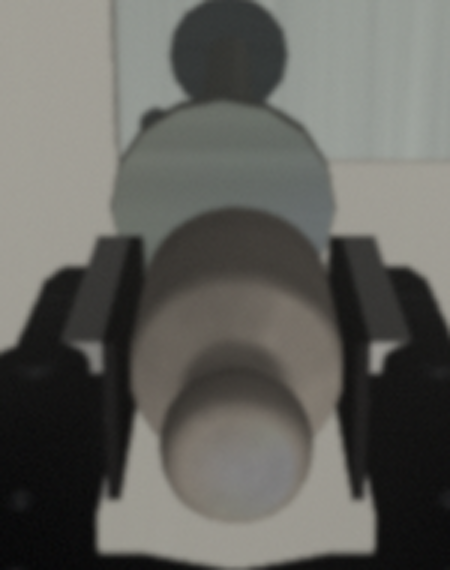

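```bash

python3 -m handwheel '[{"jaw":20,"delta_pos":[0.001,-0.0025,0.008],"turn":0},{"jaw":20,"delta_pos":[0.001,-0.0025,0.016],"turn":0},{"jaw":20,"delta_pos":[0.001,-0.0025,0.022],"turn":0},{"jaw":20,"delta_pos":[0.001,-0.0025,0.026],"turn":0},{"jaw":20,"delta_pos":[0.001,-0.0025,0.026],"turn":0},{"jaw":20,"delta_pos":[0.001,-0.0025,0.026],"turn":0},{"jaw":20,"delta_pos":[0.001,-0.0025,0.026],"turn":0}]'
python3 - <<'E'
from h import *
s=camera('side')[:,:,::-1]; crop(s,220,120,340,220,5,'pics/side8c.png')
o=get_obs();print(o['position'],o['ft_force'])
E
```

```text
clock: 6.52
position: [0.5473, 0.097, 0.1675]
ee_rot: [1.0, 0.013, 0.0, 0.0]
ft_force: [0.7, 0.8, -2.6]
grip_width: 0.341
[0.54738561 0.09704125 0.16764302] [ 0.00498829  0.03333378 -2.42647952]
```

View pics/side8c.png

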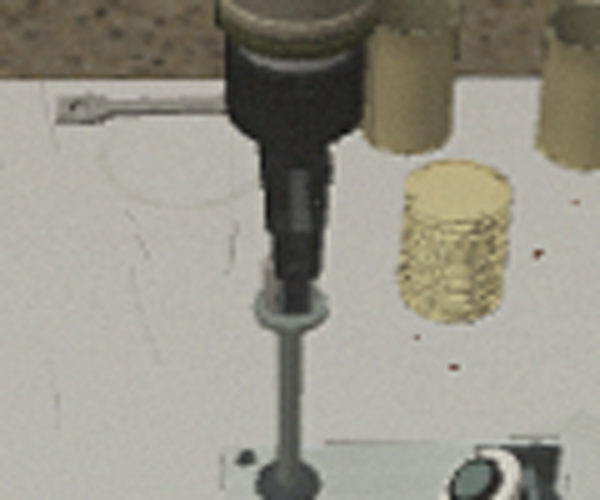

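```bash

python3 -m handwheel '[{"jaw":20,"delta_pos":[0,0,0.001],"turn":0},{"jaw":20,"delta_pos":[0,0,0.002],"turn":0},{"jaw":20,"delta_pos":[0,0,0.003],"turn":0},{"jaw":20,"delta_pos":[0,0,0.003],"turn":0}]'
python3 -m handwheel '[{"jaw":20,"delta_pos":[0,0,0.0005],"turn":0},{"jaw":20,"delta_pos":[0,0,0.001],"turn":0}]'
```

```text
clock: 6.9
position: [0.5472, 0.097, 0.1642]
ee_rot: [1.0, 0.013, 0.0, 0.0]
ft_force: [-0.9, -0.4, -2.5]
grip_width: 0.345
clock: 7.07
position: [0.5473, 0.0969, 0.1641]
ee_rot: [1.0, 0.013, 0.0, 0.0]
ft_force: [-5.6, -1.0, 10.5]
grip_width: 0.342
```

```bash

python3 -m handwheel '[{"jaw":34,"delta_pos":[0,0,-0.0005],"turn":0},{"jaw":40,"delta_pos":[0,0,-0.0005],"turn":0},{"jaw":60,"delta_pos":[0,0,-0.0005],"turn":0},{"jaw":60,"delta_pos":[0,0,-0.0005],"turn":0},{"jaw":60,"delta_pos":[0,0,-0.01],"turn":0},{"jaw":60,"delta_pos":[0,0,-0.03],"turn":0},{"jaw":60,"delta_pos":[0,0,-0.06],"turn":0},{"jaw":60,"delta_pos":[0,0,-0.09],"turn":0},{"jaw":60,"delta_pos":[0,0,-0.12],"turn":0},{"jaw":60,"delta_pos":[0,0,-0.12],"turn":0}]'
python3 - <<'E'
from h import *
cv2.imwrite('pics/w9.png',camera('wrist')[:,:,::-1])
s=camera('side')[:,:,::-1]; crop(s,220,120,340,220,5,'pics/side9c.png')
E
```

```text
clock: 7.9
position: [0.5492, 0.0979, 0.2902]
ee_rot: [1.0, 0.013, 0.004, -0.001]
ft_force: [0.8, -0.0, 0.1]
grip_width: 0.704
```

View pics/side9c.png

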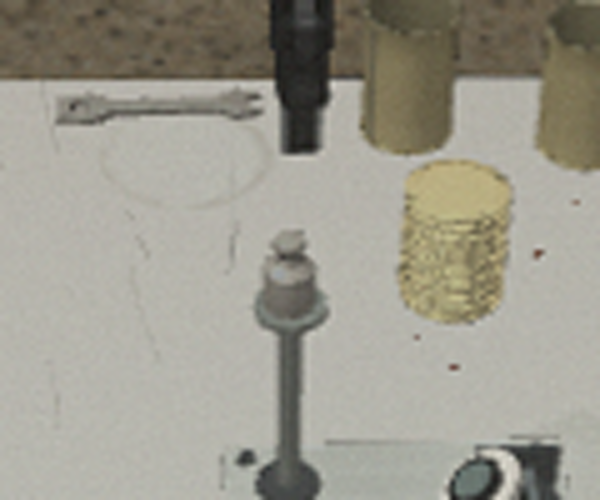

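View pics/w9.png

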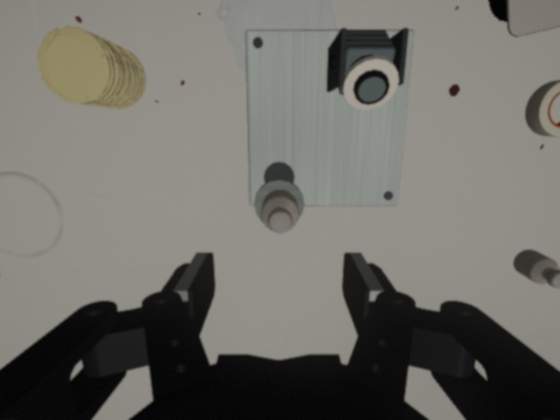

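```bash

python3 -m handwheel '[{"jaw":85,"delta_pos":[-0.01,0.03,0],"turn":0},{"jaw":85,"delta_pos":[-0.127,0.36,0.08],"turn":0},{"jaw":85,"delta_pos":[-0.127,0.36,0.08],"turn":0},{"jaw":85,"delta_pos":[-0.127,0.36,0.08],"turn":0},{"jaw":85,"delta_pos":[-0.127,0.36,0.08],"turn":0},{"jaw":85,"delta_pos":[-0.127,0.36,0.08],"turn":0},{"jaw":85,"delta_pos":[-0.127,0.36,0.08],"turn":0},{"jaw":85,"delta_pos":[-0.127,0.36,0.08],"turn":0},{"jaw":85,"delta_pos":[-0.127,0.36,0.08],"turn":0},{"jaw":85,"delta_pos":[-0.127,0.36,0.08],"turn":0}]'
python3 -m handwheel '[{"jaw":85,"delta_pos":[0,0,0.04],"turn":0},{"jaw":85,"delta_pos":[0,0,0.08],"turn":0},{"jaw":85,"delta_pos":[0,0,0.1],"turn":0},{"jaw":85,"delta_pos":[0,0,0.1],"turn":0},{"jaw":85,"delta_pos":[0,0,0.1],"turn":0},{"jaw":85,"delta_pos":[0,0,0.1],"turn":0}]'
python3 - <<'E'
from h import *
o=get_obs();print(o['position'],o['clock'])
c=calibration('wrist');cv2.imwrite('pics/w10.png',camera('wrist')[:,:,::-1])
print(proj('wrist',[[.4305,-.2655,.061],[.4305,-.2655,0]],c))
E
```

```text
clock: 8.83
position: [0.4261, -0.2699, 0.2013]
ee_rot: [1.0, 0.011, -0.001, -0.0]
ft_force: [0.4, -0.1, -0.7]
grip_width: 0.995
clock: 9.33
position: [0.43, -0.2663, 0.1046]
ee_rot: [1.0, 0.013, 0.001, 0.0]
ft_force: [0.2, -0.1, -0.1]
grip_width: 0.995
[ 0.43002041 -0.26632928  0.10461731] 9.3333
[[274.74612665 234.52507462]
 [275.48145578 208.12282075]]
```

View pics/w10.png

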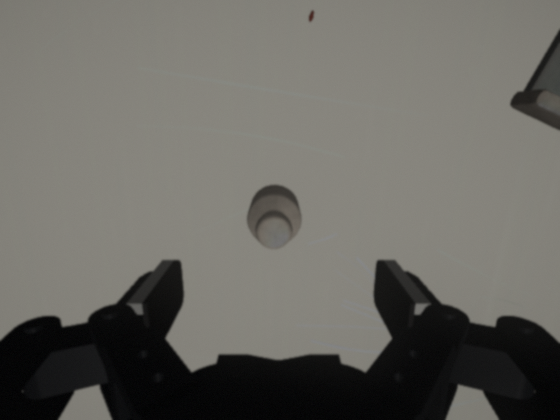

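```bash

python3 -m handwheel '[{"jaw":85,"delta_pos":[0.002,0,0.04],"turn":0},{"jaw":85,"delta_pos":[0.002,0,0.07],"turn":0},{"jaw":85,"delta_pos":[0.002,0,0.09],"turn":0},{"jaw":85,"delta_pos":[0.002,0,0.09],"turn":0},{"jaw":85,"delta_pos":[0.002,0,0.09],"turn":0},{"jaw":85,"delta_pos":[0.002,0,0.09],"turn":0}]'
```

```text
clock: 9.88
position: [0.4328, -0.2668, 0.0155]
ee_rot: [1.0, 0.013, 0.001, 0.001]
ft_force: [0.6, 0.5, 0.4]
grip_width: 0.994
```

```bash

python3 -m handwheel '[{"jaw":65,"delta_pos":[0,-0.001,0.009],"turn":0},{"jaw":50,"delta_pos":[0,-0.001,0.009],"turn":0},{"jaw":25,"delta_pos":[0,-0.001,0.009],"turn":0},{"jaw":25,"delta_pos":[0,-0.001,0.009],"turn":0},{"jaw":25,"delta_pos":[0,-0.001,0.009],"turn":0},{"jaw":25,"delta_pos":[0,-0.001,0.009],"turn":0},{"jaw":25,"delta_pos":[0,-0.001,0.009],"turn":0},{"jaw":25,"delta_pos":[0,-0.001,0.009],"turn":0}]' 60
python3 - <<'E'
from h import *
import pickle
o=get_obs();c=calibration('wrist');pickle.dump((o,c),open('w11.pkl','wb'));cv2.imwrite('pics/w11.png',camera('wrist')[:,:,::-1])
t=cv2.imread('pics/w11.png');crop(t,180,200,380,390,3.5,'pics/w11c.png')
s=camera('side')[:,:,::-1]; crop(s,180,240,280,340,5,'pics/side11c.png')
E
```

```text
clock: 10.55
position: [0.4317, -0.2648, 0.005]
ee_rot: [1.0, 0.013, 0.0, 0.0]
ft_force: [-1.8, 3.0, 5.4]
grip_width: 0.431
```

View pics/w11c.png

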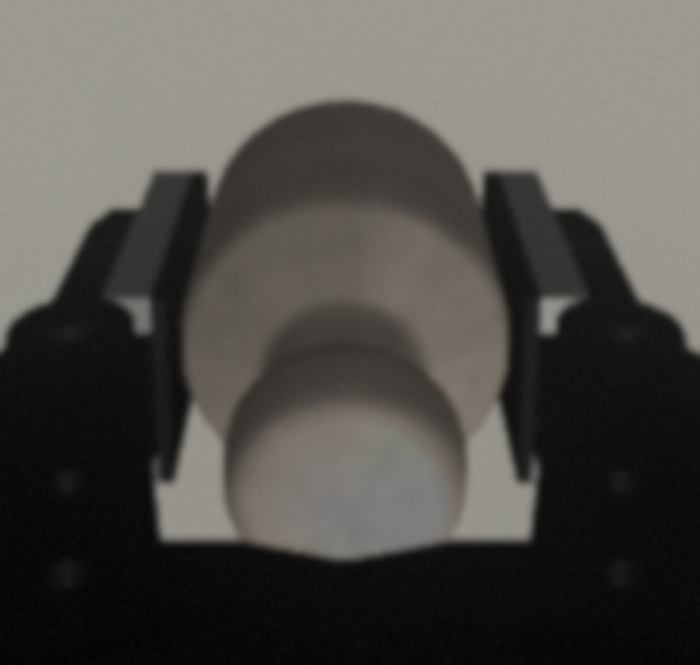

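View pics/side11c.png

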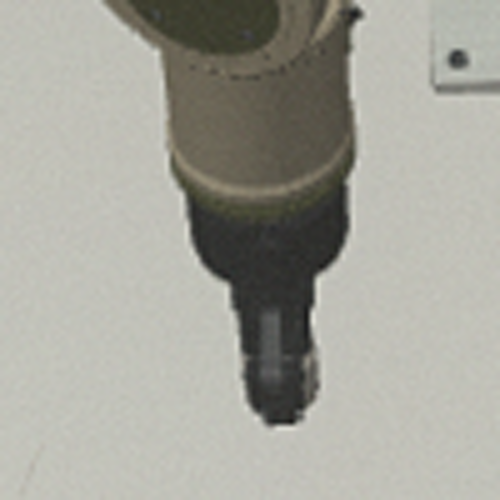

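```bash

python3 - <<'E'
from h import *
import pickle
o,c=pickle.load(open('w11.pkl','rb'))
U=lambda x,y:(180+x/3.5,200+y/3.5)
def atx(uv,x):
    O,d=ray('wrist',uv,c); return O+d*(x-O[0])/d[0]
print(o['position'],'base far',onz('wrist',U(345,98),0,c))
xb=onz('wrist',U(345,98),0,c)[0]
print('rim',atx(U(345,203),xb))
print('knob top far edge?',onz('wrist',U(345,400),.061,c))
# pads: lower tip far edge & upper
for nm,p in [('pad far low',(207,172)),('pad near low L',(153,297)),('pad near bottom',(160,480))]:
    O,d=ray('wrist',U(*p),c); 
    P=O+d*((-.2648+.0185)-O[1])/d[1]; print(nm,P)
E
```

```text
[ 0.43168237 -0.26478946  0.00502417] base far [ 0.44970791 -0.26584499  0.        ]
rim [ 0.44970791 -0.26580575  0.03507028]
knob top far edge? [ 0.44245428 -0.2659608   0.061     ]
pad far low [ 0.43712471 -0.2463     -0.00244736]
pad near low L [ 0.44310526 -0.2463      0.04465118]
pad near bottom [ 0.41983434 -0.2463      0.04283181]
```

```bash

python3 -m handwheel '[{"jaw":46,"delta_pos":[0,0,0],"turn":0},{"jaw":46,"delta_pos":[0,0,0],"turn":0},{"jaw":46,"delta_pos":[0,0,-0.006],"turn":0},{"jaw":46,"delta_pos":[0,0,-0.011],"turn":0},{"jaw":25,"delta_pos":[0,0,-0.011],"turn":0},{"jaw":25,"delta_pos":[0,0,-0.011],"turn":0},{"jaw":25,"delta_pos":[0,0,-0.011],"turn":0},{"jaw":25,"delta_pos":[0,0,-0.011],"turn":0}]' 60
python3 -m handwheel '[{"jaw":25,"delta_pos":[0,0,-0.01],"turn":0},{"jaw":25,"delta_pos":[0,0,-0.03],"turn":0},{"jaw":25,"delta_pos":[0,0,-0.06],"turn":0},{"jaw":25,"delta_pos":[0,0,-0.08],"turn":0},{"jaw":25,"delta_pos":[0,0,-0.08],"turn":0},{"jaw":25,"delta_pos":[0,0,-0.08],"turn":0}]'
python3 - <<'E'
from h import *
import pickle
o=get_obs();print(o['joint_pos']);c=calibration('wrist');pickle.dump((o,c),open('w12.pkl','wb'));cv2.imwrite('pics/w12.png',camera('wrist')[:,:,::-1])
t=cv2.imread('pics/w12.png');crop(t,180,200,380,390,3.5,'pics/w12c.png')
E
```

```text
clock: 11.32
position: [0.4321, -0.2654, 0.017]
ee_rot: [1.0, 0.013, 0.001, 0.001]
ft_force: [-4.7, 3.2, 15.9]
grip_width: 0.432
clock: 11.82
position: [0.4315, -0.2653, 0.0958]
ee_rot: [1.0, 0.013, 0.001, 0.001]
ft_force: [-1.0, 0.3, -5.3]
grip_width: 0.43
[ 0.75982433  0.21773339 -0.32934897  1.91468159  0.08257813  1.02050204
 -1.15113008]
```

View pics/w12c.png

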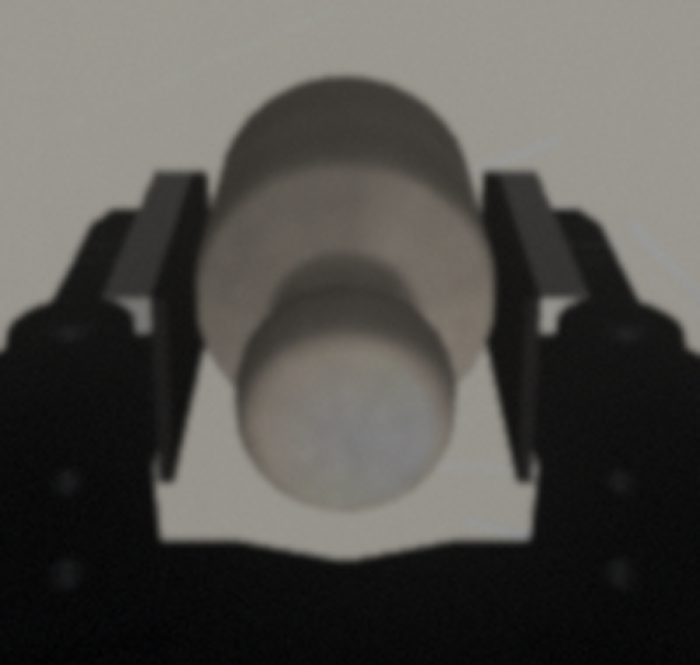

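```bash

python3 -m handwheel '[{"jaw":25,"delta_pos":[0.01,-0.03,0],"turn":0},{"jaw":25,"delta_pos":[0.02,-0.065,0],"turn":0},{"jaw":25,"delta_pos":[0.03,-0.1,0],"turn":0},{"jaw":25,"delta_pos":[0.04,-0.135,0],"turn":0},{"jaw":25,"delta_pos":[0.05,-0.17,0],"turn":0},{"jaw":25,"delta_pos":[0.055,-0.205,0],"turn":0},{"jaw":25,"delta_pos":[0.058,-0.225,0],"turn":0},{"jaw":25,"delta_pos":[0.058,-0.234,0.02],"turn":0},{"jaw":25,"delta_pos":[0.058,-0.234,0.035],"turn":0},{"jaw":25,"delta_pos":[0.058,-0.234,0.035],"turn":0}]'
python3 -m handwheel '[{"jaw":25,"delta_pos":[0,0,0],"turn":0},{"jaw":25,"delta_pos":[0,0,0],"turn":0},{"jaw":25,"delta_pos":[0,0,0],"turn":0}]'
python3 - <<'E'
from h import *
import pickle
o=get_obs();print(o['position']);c=calibration('wrist');cv2.imwrite('pics/w13.png',camera('wrist')[:,:,::-1])
s=camera('side')[:,:,::-1]; crop(s,220,150,360,290,4,'pics/side13c.png')
for y in(-.06,-.03,0): print(proj('wrist',[.511-(y+.03)*.0244,y,.012],c))
E
```

```text
clock: 12.7
position: [0.4801, -0.0287, 0.0561]
ee_rot: [1.0, 0.014, -0.004, -0.001]
ft_force: [-1.2, 0.2, -5.3]
grip_width: 0.428
clock: 12.95
position: [0.4837, -0.0302, 0.0609]
ee_rot: [1.0, 0.012, 0.0, 0.0]
ft_force: [0.1, -0.7, -5.3]
grip_width: 0.433
[ 0.48374067 -0.03018998  0.06085444]
[[326.06234344 190.11190883]]
[[276.79961739 190.14157376]]
[[227.53565402 190.16926353]]
```

View pics/w13.png

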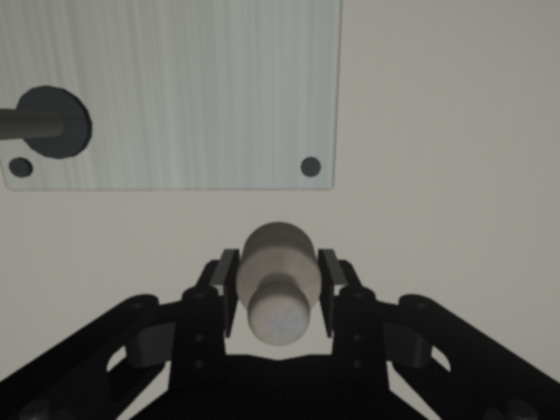

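View pics/side13c.png

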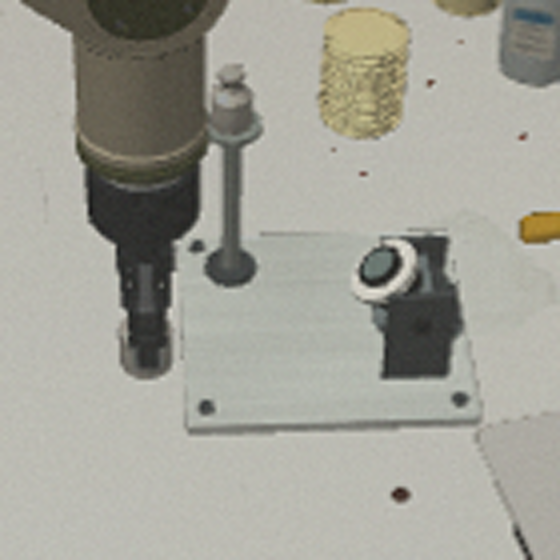

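```bash

python3 -m handwheel '[{"jaw":25,"delta_pos":[0,0,0.012],"turn":0},{"jaw":25,"delta_pos":[0,0,0.025],"turn":0},{"jaw":25,"delta_pos":[0,0,0.037],"turn":0},{"jaw":25,"delta_pos":[0,0,0.037],"turn":0},{"jaw":25,"delta_pos":[0.004,0,0.037],"turn":0},{"jaw":25,"delta_pos":[0.004,0,0.037],"turn":0},{"jaw":25,"delta_pos":[0.004,0,0.037],"turn":0}]' 20
python3 -m handwheel '[{"jaw":25,"delta_pos":[0.001,0,0],"turn":0},{"jaw":25,"delta_pos":[0.002,0,0],"turn":0},{"jaw":25,"delta_pos":[0.002,0,0],"turn":0}]'
python3 -m handwheel '[{"jaw":25,"delta_pos":[0.001,0,0],"turn":0},{"jaw":25,"delta_pos":[0.002,0,0],"turn":0},{"jaw":25,"delta_pos":[0.002,0,0],"turn":0}]'
```

```text
clock: 13.63
position: [0.4882, -0.0295, 0.0239]
ee_rot: [1.0, 0.013, 0.001, -0.0]
ft_force: [-0.9, 0.1, -4.3]
grip_width: 0.432
clock: 13.88
position: [0.4898, -0.0296, 0.0236]
ee_rot: [1.0, 0.013, 0.0, 0.0]
ft_force: [0.4, 0.2, -4.5]
grip_width: 0.43
clock: 14.13
position: [0.4916, -0.0295, 0.0234]
ee_rot: [1.0, 0.013, 0.0, 0.0]
ft_force: [0.0, -0.4, -5.6]
grip_width: 0.43
```

```bash

python3 -m handwheel '[{"jaw":25,"delta_pos":[0.001,0,0],"turn":0},{"jaw":25,"delta_pos":[0.001,0,0],"turn":0}]'
python3 -m handwheel '[{"jaw":25,"delta_pos":[0.001,0,0],"turn":0},{"jaw":25,"delta_pos":[0.001,0,0],"turn":0}]'
python3 -m handwheel '[{"jaw":25,"delta_pos":[0.001,0,0],"turn":0},{"jaw":25,"delta_pos":[0.001,0,0],"turn":0}]'
```

```text
clock: 14.3
position: [0.4922, -0.0295, 0.0232]
ee_rot: [1.0, 0.013, -0.0, 0.0]
ft_force: [-0.4, -0.9, -4.9]
grip_width: 0.433
clock: 14.47
position: [0.4924, -0.0295, 0.0231]
ee_rot: [1.0, 0.013, -0.001, 0.0]
ft_force: [-4.0, -0.0, -1.6]
grip_width: 0.432
clock: 14.63
position: [0.4926, -0.0295, 0.0229]
ee_rot: [1.0, 0.013, -0.002, 0.0]
ft_force: [-8.8, 0.3, 1.3]
grip_width: 0.435
```

```bash

python3 -m handwheel '[{"jaw":25,"delta_pos":[0.001,0,-0.001],"turn":0},{"jaw":25,"delta_pos":[0.0025,0,-0.002],"turn":0},{"jaw":25,"delta_pos":[0.004,0,-0.003],"turn":0},{"jaw":25,"delta_pos":[0.0055,0,-0.0038],"turn":0},{"jaw":25,"delta_pos":[0.007,0,-0.0045],"turn":0},{"jaw":25,"delta_pos":[0.0085,0,-0.005],"turn":0},{"jaw":25,"delta_pos":[0.0085,0,-0.005],"turn":0}]'
python3 - <<'E'
from h import *
import pickle
o=get_obs();print(o['position'],o['ft_force'],o['ee_rot']);c=calibration('wrist');cv2.imwrite('pics/w14.png',camera('wrist')[:,:,::-1])
E
```

```text
clock: 15.22
position: [0.4977, -0.0293, 0.0256]
ee_rot: [1.0, 0.013, -0.006, 0.0]
ft_force: [-12.8, -0.9, -9.6]
grip_width: 0.427
[ 0.49765615 -0.02933468  0.0255885 ] [-12.84343453  -0.89543207  -9.58302029] [ 9.99905071e-01  1.25980078e-02 -5.58007242e-03  4.67103291e-05]
```

View pics/w14.png

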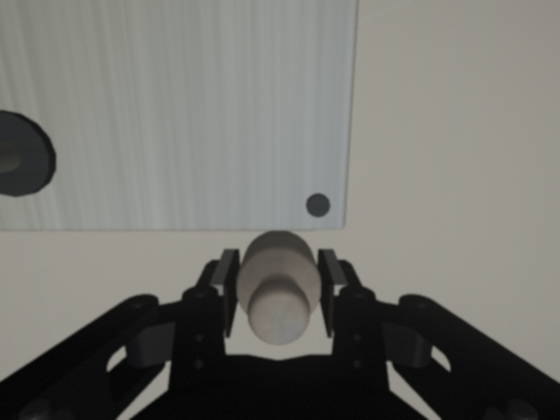

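```bash

python3 -m handwheel '[{"jaw":25,"delta_pos":[0.0015,0,-0.0008],"turn":0},{"jaw":25,"delta_pos":[0.003,0,-0.0014],"turn":0},{"jaw":25,"delta_pos":[0.0045,0,-0.0018],"turn":0},{"jaw":25,"delta_pos":[0.006,0,-0.002],"turn":0},{"jaw":25,"delta_pos":[0.0075,0,-0.0022],"turn":0},{"jaw":25,"delta_pos":[0.0085,0,-0.0023],"turn":0},{"jaw":25,"delta_pos":[0.0085,0,-0.0023],"turn":0}]'
python3 - <<'E'
from h import *
import pickle
o=get_obs();print(o['position'],o['ft_force'],o['ee_rot']);c=calibration('wrist');pickle.dump((o,c),open('w15.pkl','wb'));cv2.imwrite('pics/w15.png',camera('wrist')[:,:,::-1])
t=cv2.imread('pics/w15.png');crop(t,180,200,380,390,3.5,'pics/w15c.png')
s=camera('side')[:,:,::-1]; crop(s,220,200,340,290,5,'pics/side15c.png')
E
```

```text
clock: 15.85
position: [0.5059, -0.0292, 0.028]
ee_rot: [1.0, 0.013, -0.006, 0.0]
ft_force: [-15.0, -0.7, -6.1]
grip_width: 0.426
[ 0.50591452 -0.02921051  0.02799883] [-15.03016403  -0.71338821  -6.07834192] [ 9.99904116e-01  1.25529751e-02 -5.84418761e-03  1.64350399e-04]
```

View pics/w15c.png

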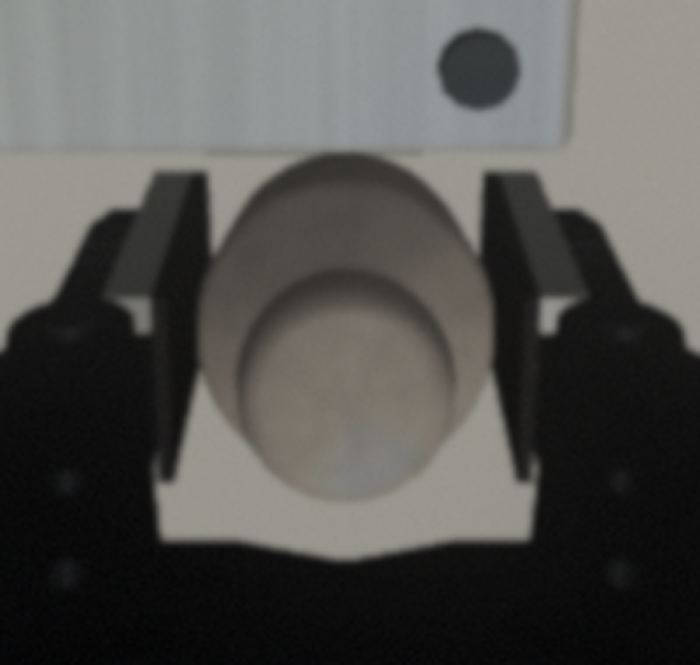

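View pics/side15c.png

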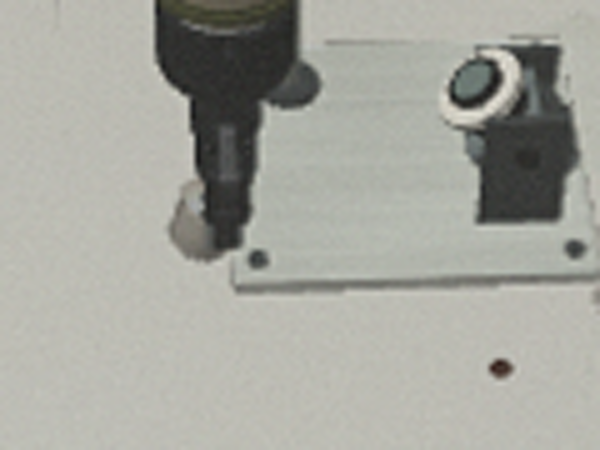

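```bash
cat > tilt.py <<'E'
from h import *
from scipy.spatial.transform import Rotation as Ro
def model(c,o,th,h=.0275,pz=-.0105,px=0.,kr=.0115,sgn=1):
    Rt=Ro.from_quat(o['ee_rot']).as_matrix();t=np.radians(th)*sgn
    a=np.array([np.sin(t),0,-np.cos(t)]);e=np.array([np.cos(t),0,np.sin(t)]);y=np.array([0,1.,0])
    P=np.array([px,0,pz]);f=np.linspace(0,2*np.pi,180)
    def circ(H,r):
        X=P+a*(H-h)+r*(np.cos(f)[:,None]*e+np.sin(f)[:,None]*y)
        return proj('wrist',X@Rt.T+o['position'],c)
    B,R,K=circ(0,.019),circ(.035,.019),circ(.058,kr)
    return B[:,1].min(),R[:,1].min(),R[:,0].max()-R[:,0].min(),K[:,1].max(),K[:,0].max()-K[:,0].min()
E
python3 - <<'E'
from tilt import *
import pickle
np.set_printoptions(precision=1,suppress=True)
o,c=pickle.load(open('w12.pkl','rb'))
print('meas up: 221.7 246.6 84.6 346 62.6'); 
for px in(-.001,0,.001):
  for kr in (.010,.0115): print(px,kr,np.array(model(c,o,0,px=px,kr=kr)))
o,c=pickle.load(open('w15.pkl','rb'))
print('meas: 243.4 252.9 84.6 342.9 62.3')
for th in (15,20,25,30,35): print(th,np.array(model(c,o,th)))
E
```

```text
meas up: 221.7 246.6 84.6 346 62.6
-0.001 0.01 [220.5 246.1  87.7 341.9  54.8]
-0.001 0.0115 [220.5 246.1  87.7 345.3  63. ]
0 0.01 [218.7 243.8  87.9 339.6  54.9]
0 0.0115 [218.7 243.8  87.9 343.1  63.2]
0.001 0.01 [216.9 241.6  88.  337.3  55.1]
0.001 0.0115 [216.9 241.6  88.  340.8  63.3]
meas: 243.4 252.9 84.6 342.9 62.3
15 [230.2 236.5  88.  327.1  63.8]
20 [234.5 234.8  88.  320.5  63.7]
25 [239.  233.5  87.9 313.4  63.5]
30 [243.7 232.5  87.9 305.9  63.3]
35 [248.6 231.9  87.8 298.1  62.9]
```

```bash

python3 -m handwheel '[{"jaw":25,"delta_pos":[0,0,0],"turn":0},{"jaw":25,"delta_pos":[-0.004,0,0],"turn":0},{"jaw":25,"delta_pos":[-0.015,0,-0.01],"turn":0},{"jaw":25,"delta_pos":[-0.03,0,-0.03],"turn":0},{"jaw":25,"delta_pos":[-0.04,0,-0.06],"turn":0},{"jaw":25,"delta_pos":[-0.04,0,-0.06],"turn":0},{"jaw":25,"delta_pos":[-0.04,0,-0.06],"turn":0}]' 60
python3 - <<'E'
from h import *
import pickle
o=get_obs();print(o['position'],o['ft_force'],o['ee_rot']);c=calibration('wrist');pickle.dump((o,c),open('w16.pkl','wb'));cv2.imwrite('pics/w16.png',camera('wrist')[:,:,::-1])
t=cv2.imread('pics/w16.png');crop(t,180,200,380,390,3.5,'pics/w16c.png')
s=camera('side')[:,:,::-1]; crop(s,200,180,300,280,6,'pics/side16c.png')
E
```

```text
clock: 16.53
position: [0.4726, -0.0302, 0.0921]
ee_rot: [1.0, 0.013, 0.002, 0.001]
ft_force: [0.7, -0.6, -5.7]
grip_width: 0.434
[ 0.47261172 -0.0302475   0.0921229 ] [ 0.68706568 -0.59691906 -5.71448451] [9.99919483e-01 1.25013617e-02 2.08332446e-03 6.35503770e-04]
```

View pics/w16c.png

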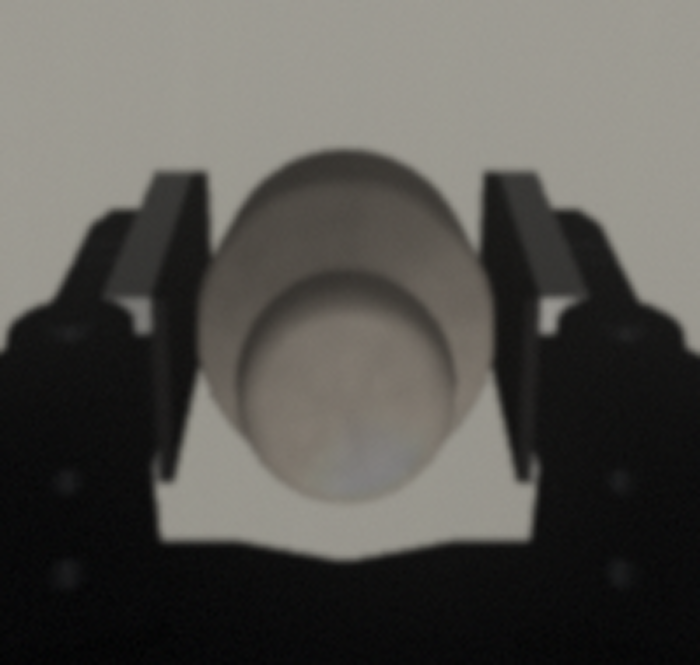

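View pics/side16c.png

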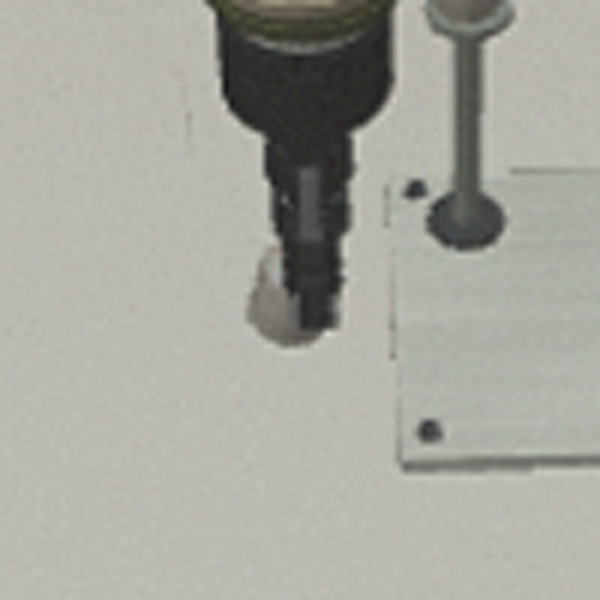

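```bash
python3 - <<'E'
from tilt import *
import pickle
from scipy.optimize import least_squares
for nm,f,m in [('up','w12.pkl',[221.7,246.6,87.6,346,62.6]),('now','w16.pkl',[242.9,252.3,87.4,343.7,62.3])]:
    o,c=pickle.load(open(f,'rb'))
    g=lambda p:np.array(model(c,o,p[0],px=p[1]/1e3,pz=p[2]/1e3))-m
    r=least_squares(g,[10,0,-10]); print(nm,r.x,r.fun.round(1))
E
```

```text
up [  0.42274722  -1.49835347 -10.35577914] [-0.   0.2 -0.1 -0.2  0.3]
now [ 15.29216992  -7.22512548 -10.531247  ] [ 0.1 -0.3 -0.6  0.2  0.4]
```

```bash

python3 -m handwheel '[{"jaw":25,"delta_pos":[-0.01,0,0.02],"turn":0},{"jaw":25,"delta_pos":[-0.018,0,0.045],"turn":0},{"jaw":25,"delta_pos":[-0.018,0,0.06],"turn":0},{"jaw":25,"delta_pos":[-0.018,0,0.068],"turn":0},{"jaw":25,"delta_pos":[-0.018,0,0.068],"turn":0},{"jaw":25,"delta_pos":[-0.018,0,0.068],"turn":0}]' 20
python3 -m handwheel '[{"jaw":25,"delta_pos":[0,0,0.002],"turn":0},{"jaw":25,"delta_pos":[-0.001,0,0.004],"turn":0},{"jaw":25,"delta_pos":[-0.002,0,0.006],"turn":0},{"jaw":25,"delta_pos":[-0.003,0,0.008],"turn":0},{"jaw":25,"delta_pos":[-0.003,0,0.008],"turn":0}]'
python3 - <<'E'
from h import *
import pickle
o=get_obs();print(o['position'],o['ft_force'],o['ee_rot']);c=calibration('wrist');pickle.dump((o,c),open('w17.pkl','wb'));cv2.imwrite('pics/w17.png',camera('wrist')[:,:,::-1])
t=cv2.imread('pics/w17.png');crop(t,180,200,380,390,3.5,'pics/w17c.png')
E
```

```text
clock: 17.13
position: [0.4535, -0.0301, 0.022]
ee_rot: [1.0, 0.013, -0.0, -0.0]
ft_force: [0.0, -0.1, -5.2]
grip_width: 0.429
clock: 17.55
position: [0.4543, -0.0302, 0.0192]
ee_rot: [1.0, 0.013, 0.003, 0.001]
ft_force: [-13.6, 1.9, 52.7]
grip_width: 0.428
[ 0.4543202  -0.03024572  0.01919676] [-13.60415838   1.85986307  52.66662968] [9.99912806e-01 1.27348814e-02 3.37584695e-03 8.98763323e-04]
```

View pics/w17c.png

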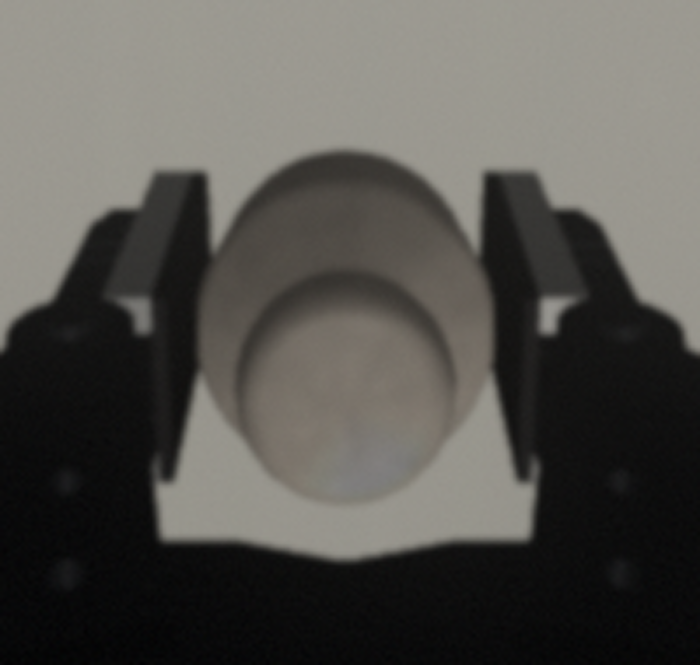

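```bash

python3 -m handwheel '[{"jaw":25,"delta_pos":[0.003,0,-0.004],"turn":0},{"jaw":25,"delta_pos":[0.003,0,-0.004],"turn":0}]' 20
python3 -m handwheel '[{"jaw":36.5,"delta_pos":[0,0,0],"turn":0},{"jaw":36.5,"delta_pos":[0,0,0],"turn":0}]' 20
python3 -m handwheel '[{"jaw":37,"delta_pos":[0,0,0],"turn":0},{"jaw":37,"delta_pos":[0,0,0],"turn":0}]' 20
```

```text
clock: 17.77
position: [0.4553, -0.0305, 0.0201]
ee_rot: [1.0, 0.013, 0.002, 0.0]
ft_force: [1.2, 0.3, 6.0]
grip_width: 0.436
clock: 17.93
position: [0.4554, -0.0304, 0.0198]
ee_rot: [1.0, 0.013, 0.002, 0.0]
ft_force: [0.7, 0.2, 11.8]
grip_width: 0.434
clock: 18.1
position: [0.4553, -0.0304, 0.0198]
ee_rot: [1.0, 0.013, 0.002, 0.0]
ft_force: [1.2, 0.5, 10.9]
grip_width: 0.437
```

```bash

python3 -m handwheel '[{"jaw":37.5,"delta_pos":[0,0,0.001],"turn":0},{"jaw":37.5,"delta_pos":[-0.001,0,0.002],"turn":0},{"jaw":37.5,"delta_pos":[-0.001,0,0.002],"turn":0}]' 20
python3 - <<'E'
from h import *
import pickle
o=get_obs();cv2.imwrite('pics/w18.png',camera('wrist')[:,:,::-1])
t=cv2.imread('pics/w18.png');crop(t,180,200,380,390,3.,'pics/w18c.png')
E
```

```text
clock: 18.35
position: [0.4552, -0.0304, 0.0187]
ee_rot: [1.0, 0.013, 0.003, 0.0]
ft_force: [-2.2, 0.2, 21.5]
grip_width: 0.438
```

View pics/w18c.png

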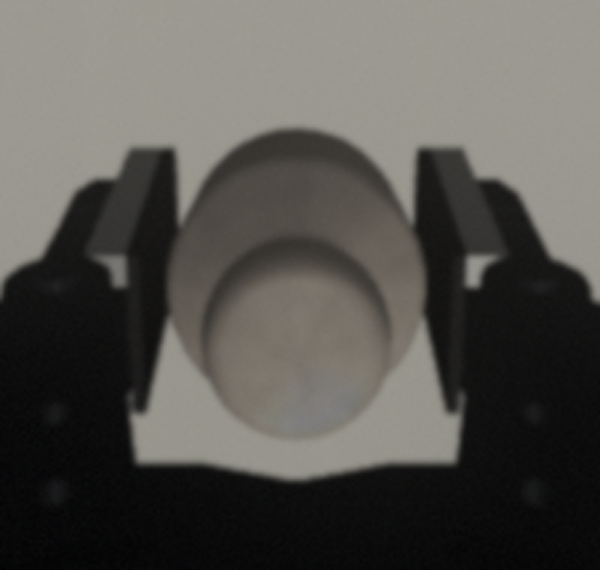

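```bash

python3 -m handwheel '[{"jaw":38.2,"delta_pos":[0,0,0],"turn":0},{"jaw":38.2,"delta_pos":[-0.001,0,0.001],"turn":0},{"jaw":38.2,"delta_pos":[-0.001,0,0.001],"turn":0}]' 20
python3 -m handwheel '[{"jaw":38.8,"delta_pos":[0,0,0],"turn":0},{"jaw":38.8,"delta_pos":[0,0,0],"turn":0},{"jaw":38.8,"delta_pos":[0,0,0],"turn":0}]' 20
python3 - <<'E'
from h import *
import pickle
o=get_obs();cv2.imwrite('pics/w19.png',camera('wrist')[:,:,::-1])
t=cv2.imread('pics/w19.png');crop(t,180,200,380,390,3.,'pics/w19c.png')
E
```

```text
clock: 18.65
position: [0.4509, -0.0306, 0.0151]
ee_rot: [1.0, 0.013, -0.0, 0.0]
ft_force: [-0.3, -0.9, 0.3]
grip_width: 0.448
clock: 18.9
position: [0.4512, -0.0305, 0.0154]
ee_rot: [1.0, 0.013, -0.0, -0.0]
ft_force: [-0.0, -0.8, -0.1]
grip_width: 0.456
```

View pics/w19c.png

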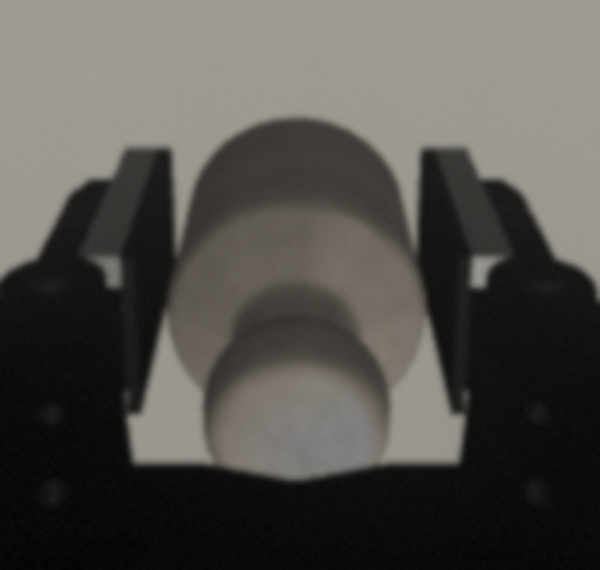

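```bash
python3 - <<'E'
from tilt import *
o=get_obs();c=calibration('wrist');z=o['position'][2]
for px in (-.006,-.008,-.01): print(px,np.round(model(c,o,0,h=.0275,pz=-(.0275-z),px=px),1))
print(o['joint_pos'])
E
```

```text
-0.006 [230.5 258.6  87.8 359.4  63.1]
-0.008 [234.1 263.   87.4 363.9  62.8]
-0.01 [237.7 267.4  87.1 368.3  62.5]
[ 0.43541449  0.25549637 -0.50515072  2.09398471  0.16648634  0.83000287
 -1.71432996]
```

```bash

python3 -m handwheel '[{"jaw":46,"delta_pos":[0,0,0],"turn":0},{"jaw":46,"delta_pos":[0,0,0],"turn":0},{"jaw":46,"delta_pos":[-0.009,0,-0.003],"turn":0},{"jaw":46,"delta_pos":[-0.0175,0,-0.004],"turn":0},{"jaw":46,"delta_pos":[-0.0175,0,-0.004],"turn":0},{"jaw":30,"delta_pos":[-0.0175,0,-0.004],"turn":0},{"jaw":30,"delta_pos":[-0.0175,0,-0.004],"turn":0},{"jaw":30,"delta_pos":[-0.0175,0,-0.004],"turn":0},{"jaw":30,"delta_pos":[-0.0175,0,-0.004],"turn":0}]' 25
python3 - <<'E'
from tilt import *
o=get_obs();c=calibration('wrist');z=o['position'][2];cv2.imwrite('pics/w20.png',camera('wrist')[:,:,::-1])
t=cv2.imread('pics/w20.png');crop(t,180,180,380,380,3.,'pics/w20c.png')
for px in (.003,.005,.007,.009): print(px,np.round(model(c,o,0,h=.0275,pz=-(.0275-z),px=px),1))
E
```

```text
clock: 19.7
position: [0.4332, -0.0311, 0.0198]
ee_rot: [1.0, 0.013, -0.001, 0.0]
ft_force: [-5.8, 0.3, 10.0]
grip_width: 0.436
0.003 [211.6 234.7  86.7 331.3  62.2]
0.005 [208.  230.2  87.  326.8  62.4]
0.007 [204.3 225.7  87.3 322.2  62.7]
0.009 [200.6 221.2  87.7 317.5  63. ]
```

View pics/w20c.png

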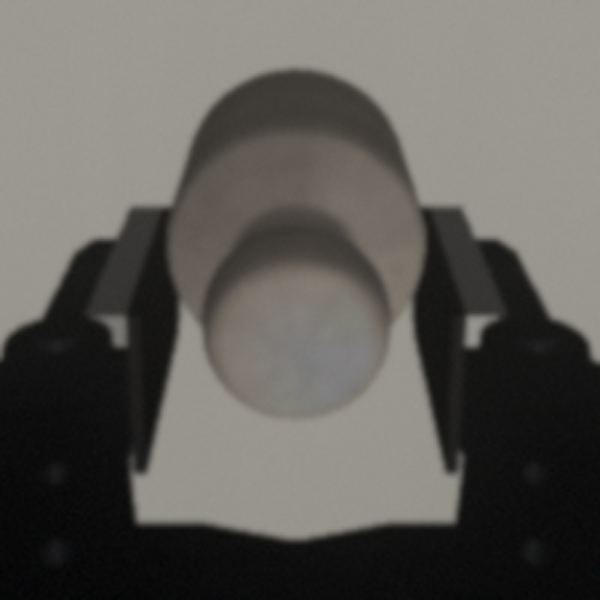

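```bash

python3 -m handwheel '[{"jaw":30,"delta_pos":[0,0,-0.008],"turn":0},{"jaw":30,"delta_pos":[0.01,0.001,-0.008],"turn":0},{"jaw":30,"delta_pos":[0.025,0.001,-0.008],"turn":0},{"jaw":30,"delta_pos":[0.04,0.001,-0.008],"turn":0},{"jaw":30,"delta_pos":[0.048,0.001,-0.008],"turn":0},{"jaw":30,"delta_pos":[0.048,0.001,-0.008],"turn":0},{"jaw":30,"delta_pos":[0.048,0.001,-0.008],"turn":0}]' 25
python3 -m handwheel '[{"jaw":37,"delta_pos":[0.001,0,0],"turn":0},{"jaw":37,"delta_pos":[0.002,0,0],"turn":0},{"jaw":37,"delta_pos":[0.002,0,0],"turn":0}]' 20
python3 -m handwheel '[{"jaw":37,"delta_pos":[0.001,0,0],"turn":0},{"jaw":37,"delta_pos":[0.002,0,0],"turn":0},{"jaw":37,"delta_pos":[0.002,0,0],"turn":0}]' 20
```

```text
clock: 20.33
position: [0.4816, -0.0306, 0.0272]
ee_rot: [1.0, 0.013, -0.0, -0.0]
ft_force: [-0.2, 0.0, -5.8]
grip_width: 0.435
clock: 20.58
position: [0.4838, -0.0308, 0.0277]
ee_rot: [1.0, 0.013, 0.0, 0.0]
ft_force: [-0.1, 0.3, -4.6]
grip_width: 0.442
clock: 20.83
position: [0.4843, -0.0307, 0.0273]
ee_rot: [1.0, 0.013, -0.002, 0.0]
ft_force: [-7.3, 0.3, -0.1]
grip_width: 0.437
```

```bash

python3 -m handwheel '[{"jaw":37.2,"delta_pos":[0.0015,0,-0.001],"turn":0},{"jaw":37.2,"delta_pos":[0.003,0,-0.0015],"turn":0},{"jaw":37.2,"delta_pos":[0.0045,0,-0.002],"turn":0},{"jaw":37.2,"delta_pos":[0.006,0,-0.0025],"turn":0},{"jaw":37.2,"delta_pos":[0.0075,0,-0.003],"turn":0},{"jaw":37.2,"delta_pos":[0.009,0,-0.0033],"turn":0},{"jaw":37.2,"delta_pos":[0.0105,0,-0.0035],"turn":0},{"jaw":37.2,"delta_pos":[0.012,0,-0.0035],"turn":0},{"jaw":37.2,"delta_pos":[0.012,0,-0.0035],"turn":0}]' 20
python3 - <<'E'
from tilt import *
import pickle
o=get_obs();c=calibration('wrist');pickle.dump((o,c),open('w21.pkl','wb'));cv2.imwrite('pics/w21.png',camera('wrist')[:,:,::-1])
t=cv2.imread('pics/w21.png');crop(t,180,180,380,380,3.,'pics/w21c.png')
E
```

```text
clock: 21.58
position: [0.496, -0.0305, 0.0309]
ee_rot: [1.0, 0.013, -0.002, 0.0]
ft_force: [-9.3, -0.4, 5.0]
grip_width: 0.438
```

View pics/w21c.png

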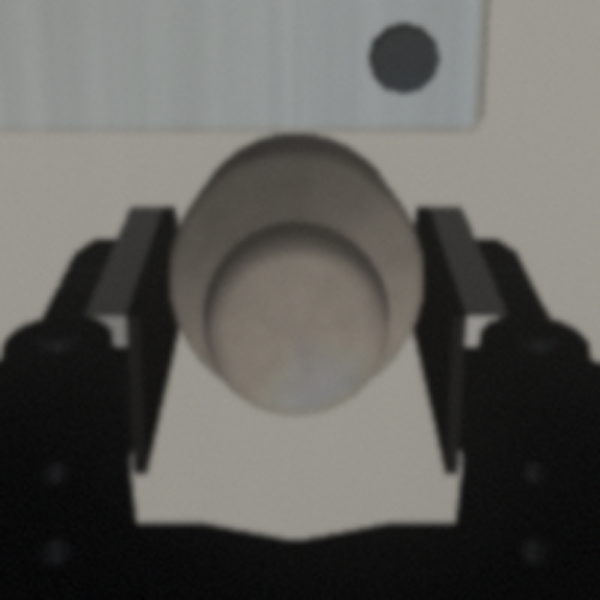

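```bash
cat >> tilt.py <<'E'
from scipy.optimize import least_squares
def fit(f,m,p0=(20,0,-8),sgn=1,use=(0,1,2,3,4)):
    import pickle
    o,c=pickle.load(open(f,'rb'));u=list(use)
    g=lambda p:(np.array(model(c,o,p[0],px=p[1]/1e3,pz=p[2]/1e3,sgn=sgn))-m)[u]
    r=least_squares(g,p0);print(r.x.round(2),r.fun.round(1));return r.x
E
python3 - <<'E'
from tilt import *
m=[224.3,231,87.4,317.7,61.8]
fit('w21.pkl',m); fit('w21.pkl',m,use=(1,2,3,4))
E
```

```text
[14.42  1.84 -7.32] [ 0.3 -0.8 -1.   0.4  0.6]
[16.45  1.37 -7.94] [ 0.  -0.7 -0.   0.8]
```

```bash

python3 -m handwheel '[{"jaw":37.2,"delta_pos":[0.0015,0,-0.0003],"turn":0},{"jaw":37.2,"delta_pos":[0.003,0,-0.0005],"turn":0},{"jaw":37.2,"delta_pos":[0.0045,0,-0.0005],"turn":0},{"jaw":37.2,"delta_pos":[0.006,0,-0.0005],"turn":0},{"jaw":37.2,"delta_pos":[0.0075,0,-0.0005],"turn":0},{"jaw":37.2,"delta_pos":[0.009,0,-0.0005],"turn":0},{"jaw":37.2,"delta_pos":[0.0105,0,-0.0005],"turn":0},{"jaw":37.2,"delta_pos":[0.012,0,-0.0003],"turn":0},{"jaw":37.2,"delta_pos":[0.0135,0,0],"turn":0},{"jaw":37.2,"delta_pos":[0.0135,0,0],"turn":0}]' 20
python3 - <<'E'
from tilt import *
import pickle
o=get_obs();c=calibration('wrist');pickle.dump((o,c),open('w22.pkl','wb'));cv2.imwrite('pics/w22.png',camera('wrist')[:,:,::-1])
t=cv2.imread('pics/w22.png');crop(t,180,180,380,380,3.,'pics/w22c.png')
E
```

```text
clock: 22.47
position: [0.5105, -0.0302, 0.0315]
ee_rot: [1.0, 0.013, -0.001, 0.0]
ft_force: [-7.9, -0.1, 6.5]
grip_width: 0.433
```

View pics/w22c.png

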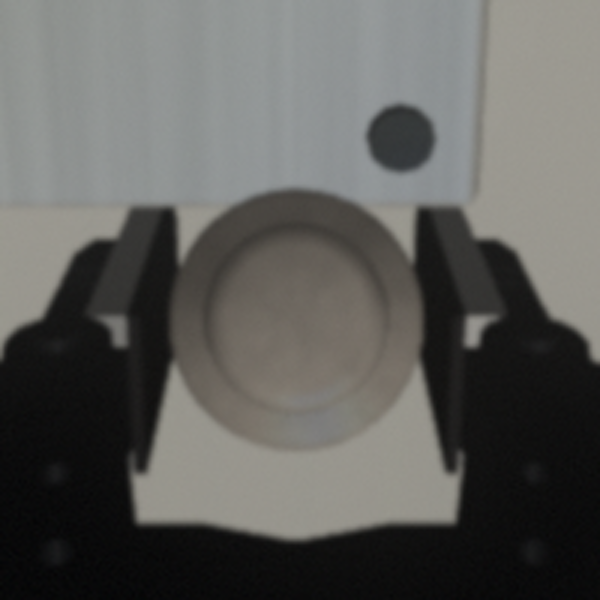

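```bash
python3 - <<'E'
from tilt import *
m=[0,242.7,87.4,317.3,61.3]
fit('w22.pkl',m,use=(1,2,3,4))
E
```

```text
[30.22 -5.16 -9.88] [ 0.1 -0.7 -0.   0.9]
```

```bash

python3 -m handwheel '[{"jaw":37.2,"delta_pos":[0.0015,0,0],"turn":0},{"jaw":37.2,"delta_pos":[0.003,0,0.0002],"turn":0},{"jaw":37.2,"delta_pos":[0.004,0,0.0004],"turn":0},{"jaw":37.2,"delta_pos":[0.004,0,0.0004],"turn":0}]' 20
python3 - <<'E'
from tilt import *
import pickle
o=get_obs();c=calibration('wrist');pickle.dump((o,c),open('w23.pkl','wb'));cv2.imwrite('pics/w23.png',camera('wrist')[:,:,::-1])
t=cv2.imread('pics/w23.png');crop(t,180,180,380,380,3.,'pics/w23c.png')
E
```

```text
clock: 22.85
position: [0.5145, -0.03, 0.031]
ee_rot: [1.0, 0.013, -0.001, 0.0]
ft_force: [-7.5, 0.0, 7.1]
grip_width: 0.439
```

View pics/w23c.png

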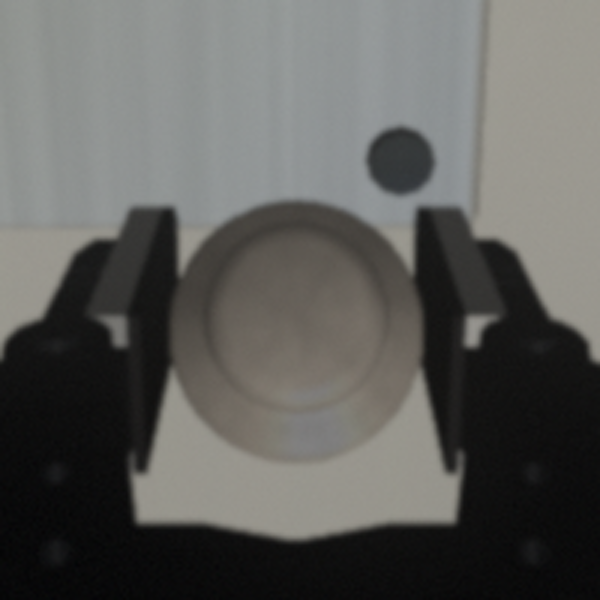

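```bash
python3 - <<'E'
from tilt import *
fit('w23.pkl',[0,246.7,87.4,317,61.2],use=(1,2,3,4))
E
python3 -m handwheel '[{"jaw":25,"delta_pos":[0,0,0],"turn":0},{"jaw":25,"delta_pos":[0,0,0],"turn":0},{"jaw":25,"delta_pos":[0,0,0],"turn":0},{"jaw":25,"delta_pos":[-0.003,0,0],"turn":0},{"jaw":25,"delta_pos":[-0.012,0,-0.005],"turn":0},{"jaw":25,"delta_pos":[-0.03,0,-0.03],"turn":0},{"jaw":25,"delta_pos":[-0.04,0,-0.06],"turn":0},{"jaw":25,"delta_pos":[-0.04,0,-0.09],"turn":0},{"jaw":25,"delta_pos":[-0.04,0,-0.1],"turn":0},{"jaw":25,"delta_pos":[-0.04,0,-0.1],"turn":0}]' 100
python3 - <<'E'
from tilt import *
import pickle
o=get_obs();c=calibration('wrist');pickle.dump((o,c),open('w24.pkl','wb'));cv2.imwrite('pics/w24.png',camera('wrist')[:,:,::-1])
t=cv2.imread('pics/w24.png');crop(t,180,180,380,380,3.,'pics/w24c.png')
s=camera('side')[:,:,::-1]; crop(s,180,140,300,260,5,'pics/side24c.png')
E
```

```text
[ 34.31  -7.1  -10.69] [ 0.1 -0.6 -0.   0.8]
clock: 23.73
position: [0.4771, -0.0311, 0.1334]
ee_rot: [1.0, 0.012, 0.003, 0.001]
ft_force: [1.0, 0.5, -5.9]
grip_width: 0.423
```

View pics/w24c.png

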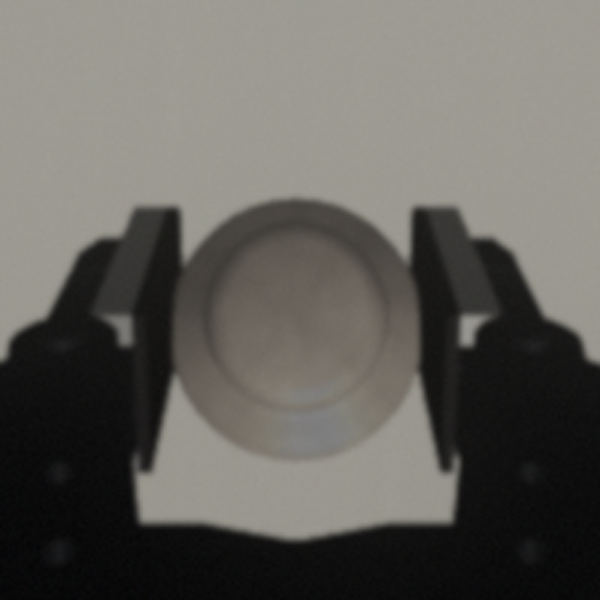

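View pics/side24c.png

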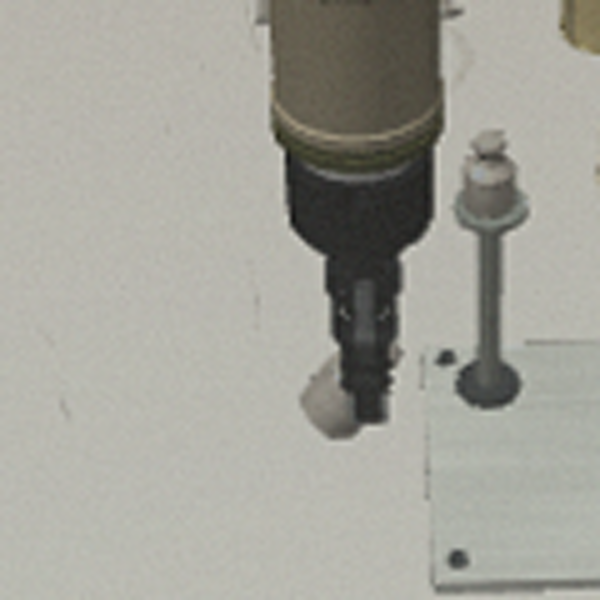

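```bash
python3 - <<'E'
from tilt import *
fit('w24.pkl',[0,246,86.4,317,61.2],use=(1,2,3,4)); print(get_obs()['joint_pos'])
E
python3 -m handwheel '[{"jaw":25,"delta_pos":[0,0,-0.03],"turn":-0.03},{"jaw":25,"delta_pos":[0,0,-0.06],"turn":-0.06},{"jaw":25,"delta_pos":[0,0,-0.09],"turn":-0.1},{"jaw":25,"delta_pos":[0,0,-0.11],"turn":-0.14},{"jaw":25,"delta_pos":[0,0,-0.12],"turn":-0.18},{"jaw":25,"delta_pos":[0,0,-0.12],"turn":-0.215},{"jaw":25,"delta_pos":[0,0,-0.12],"turn":-0.25},{"jaw":25,"delta_pos":[0,0,-0.12],"turn":-0.285},{"jaw":25,"delta_pos":[0,0,-0.12],"turn":-0.32},{"jaw":25,"delta_pos":[0,0,-0.12],"turn":-0.35}]'
python3 -m handwheel '[{"jaw":25,"delta_pos":[0,0,0],"turn":-0.035},{"jaw":25,"delta_pos":[0,0,0],"turn":-0.07},{"jaw":25,"delta_pos":[0,0,0],"turn":-0.105},{"jaw":25,"delta_pos":[0,0,0],"turn":-0.14},{"jaw":25,"delta_pos":[0,0,0],"turn":-0.175},{"jaw":25,"delta_pos":[0,0,0],"turn":-0.21},{"jaw":25,"delta_pos":[0,0,0],"turn":-0.245},{"jaw":25,"delta_pos":[0,0,0],"turn":-0.28},{"jaw":25,"delta_pos":[0,0,0],"turn":-0.315},{"jaw":25,"delta_pos":[0,0,0],"turn":-0.35}]'
python3 -m handwheel '[{"jaw":25,"delta_pos":[0,0,0],"turn":-0.035},{"jaw":25,"delta_pos":[0,0,0],"turn":-0.07},{"jaw":25,"delta_pos":[0,0,0],"turn":-0.105},{"jaw":25,"delta_pos":[0,0,0],"turn":-0.14},{"jaw":25,"delta_pos":[0,0,0],"turn":-0.175},{"jaw":25,"delta_pos":[0,0,0],"turn":-0.21},{"jaw":25,"delta_pos":[0,0,0],"turn":-0.245},{"jaw":25,"delta_pos":[0,0,0],"turn":-0.275},{"jaw":25,"delta_pos":[0,0,0],"turn":-0.3},{"jaw":25,"delta_pos":[0,0,0],"turn":-0.3}]'
```

```text
[33.15 -7.13 -9.54] [ 0.  -0.3 -0.   0.4]
[ 0.46880258  0.13000569 -0.52710953  1.94460507  0.07415571  1.08580502
 -1.63504888]
clock: 24.67
position: [0.4748, -0.0309, 0.2481]
ee_rot: [0.844, 0.536, -0.001, -0.001]
ft_force: [1.1, 0.4, -4.8]
grip_width: 0.423
clock: 25.5
position: [0.4747, -0.0309, 0.2481]
ee_rot: [0.44, 0.898, -0.0, -0.002]
ft_force: [0.7, 0.1, -4.8]
grip_width: 0.422
clock: 26.33
position: [0.4747, -0.0309, 0.2483]
ee_rot: [-0.014, 1.0, 0.0, -0.002]
ft_force: [0.0, 0.1, -4.9]
grip_width: 0.423
```

```bash

python3 -m handwheel '[{"jaw":25,"delta_pos":[-0.015,0.007,0],"turn":0},{"jaw":25,"delta_pos":[-0.035,0.017,0],"turn":0},{"jaw":25,"delta_pos":[-0.055,0.027,0.005],"turn":0},{"jaw":25,"delta_pos":[-0.065,0.033,0.01],"turn":0},{"jaw":25,"delta_pos":[-0.068,0.034,0.013],"turn":0},{"jaw":25,"delta_pos":[-0.068,0.034,0.013],"turn":0},{"jaw":25,"delta_pos":[-0.068,0.034,0.013],"turn":0},{"jaw":25,"delta_pos":[-0.068,0.034,0.013],"turn":0}]'
python3 - <<'E'
from tilt import *
import pickle
o=get_obs();print(o['position'],o['ee_rot'],o['joint_pos'].round(2));c=calibration('wrist');pickle.dump((o,c),open('w25.pkl','wb'));cv2.imwrite('pics/w25.png',camera('wrist')[:,:,::-1])
t=cv2.imread('pics/w25.png');crop(t,180,180,380,380,3.,'pics/w25c.png')
s=camera('side')[:,:,::-1]; cv2.imwrite('pics/side25.png',s);crop(s,230,120,370,260,5,'pics/side25c.png')
E
```

```text
clock: 27.0
position: [0.542, 0.0041, 0.2375]
ee_rot: [-0.012, 1.0, -0.0, -0.0]
ft_force: [0.2, -1.1, -4.5]
grip_width: 0.426
[0.54195512 0.00414368 0.23750991] [-1.18375170e-02  9.99929857e-01 -2.53083028e-04 -2.99928242e-04] [ 0.45  0.2  -0.61  1.65  0.12  1.33  1.41]
```

View pics/w25.png

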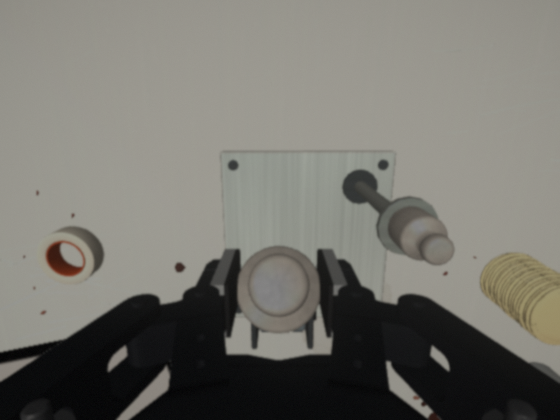

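View pics/w25c.png

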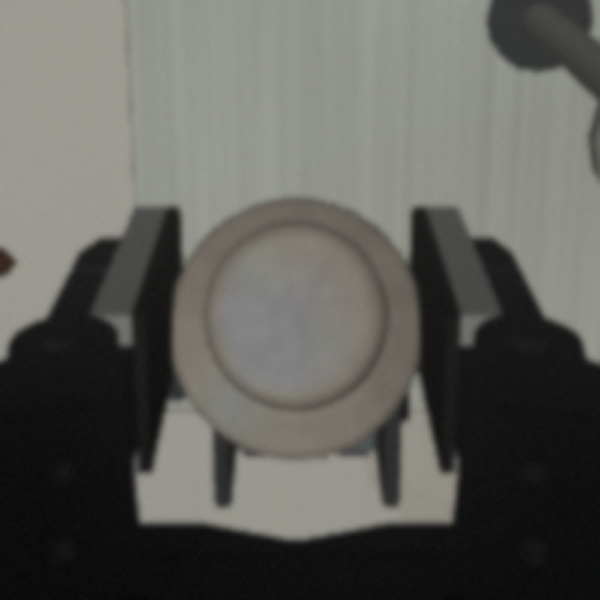

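View pics/side25c.png

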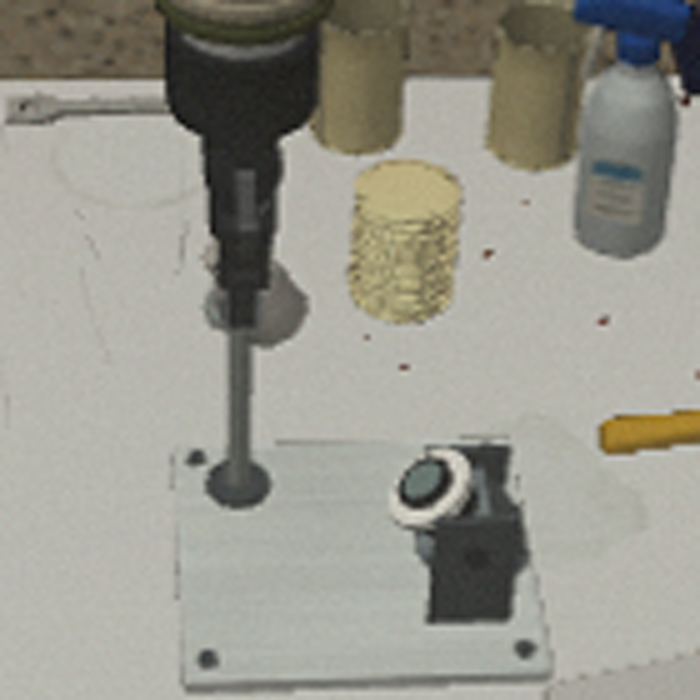

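```bash
python3 - <<'E'
from tilt import *
import pickle
o,c=pickle.load(open('w25.pkl','rb'))
fit('w25.pkl',[0,180+197/3,83*1.036,180+411/3,61.2],use=(1,2,3,4))
Rt=Ro.from_quat(o['ee_rot']).as_matrix()
def tr(u,v):
    O,d=ray('wrist',(180+u/3,180+v/3),c); return Rt.T@(O-o['position']),Rt.T@d/np.linalg.norm(d)
O,d1=tr(296.5,327.5); _,d2=tr(297.5,316.5)
for reff in(.0183,.019):
  for L in (.019,.021,.023):
    D=reff*2*323/83/ (1); D=D/abs((cv2.Rodrigues(c['rvec'])[0]@(Rt@d1))[2])
    C1=O+d1*D
    # point on ray2 at distance L nearer
    b=d2@(O-C1);q=(O-C1)@(O-C1)-L*L; s=-b-np.sqrt(b*b-q); a=(O+d2*s-C1)/L
    print(reff,L,'C1',C1.round(4),'tilt',np.degrees(np.arctan2(a[0],-a[2])).round(1),'roll',np.degrees(a[1]).round(1),'under',(C1-a*.035).round(4))
print('ray1 tilt',np.degrees(np.arctan2(-d1[0],d1[2])))
E
```

```text
[32.52 -9.12 -8.96] [ 0.  -0.1 -0.   0.2]
0.0183 0.019 C1 [-0.0052 -0.0011 -0.016 ] tilt 33.7 roll 0.3 under [-0.0246 -0.0013  0.0131]
0.0183 0.021 C1 [-0.0052 -0.0011 -0.016 ] tilt 33.2 roll 0.3 under [-0.0243 -0.0013  0.0132]
0.0183 0.023 C1 [-0.0052 -0.0011 -0.016 ] tilt 32.8 roll 0.2 under [-0.0242 -0.0012  0.0134]
0.019 0.019 C1 [-0.0079 -0.0011 -0.0112] tilt 33.8 roll 0.3 under [-0.0274 -0.0013  0.0179]
0.019 0.021 C1 [-0.0079 -0.0011 -0.0112] tilt 33.4 roll 0.3 under [-0.0272 -0.0013  0.0181]
0.019 0.023 C1 [-0.0079 -0.0011 -0.0112] tilt 33.0 roll 0.2 under [-0.027  -0.0012  0.0182]
ray1 tilt 29.532813325490345
```

```bash
python3 - <<'E'
from tilt import *
o=get_obs();print(o['position'],o['ee_rot'],o['clock'])
f=np.linspace(0,2*np.pi,180)
T=o['position']
for th in (33,36):
  t=np.radians(th); a=np.array([-np.sin(t),0,np.cos(t)]);e=np.array([np.cos(t),0,np.sin(t)]);y=np.array([0,1,0])
  U=T+[.0225,0,-.0128]
  for H in (0,.035):
    p=(proj('side',U+a*H+.019*(np.cos(f)[:,None]*e+np.sin(f)[:,None]*y))-[230,120])*5
    print(th,H,'x',p[:,0].min(),p[:,0].max(),'y',p[:,1].min(),p[:,1].max(),'rightmost y',p[p[:,0].argmax(),1],'bottom x',p[p[:,1].argmax(),0])
  print('knob', (proj('side',U+a*.061)-[230,120])*5)
E
```

```text
[0.54218228 0.00420109 0.23797481] [-1.19830020e-02  9.99928129e-01 -3.35873307e-04  1.80182273e-04] 27.1
33 0 x 244.07069885845686 304.5746748584955 y 287.21804295541176 341.9499558492363 rightmost y 300.9067530317203 bottom x 258.86643495234495
33 0.035 x 208.83656404525482 269.9339289053714 y 244.51603807982394 299.569310353844 rightmost y 257.0711467300808 bottom x 222.54002990492978
knob [[212.53481012 239.38958009]]
36 0 x 245.09631855291303 303.5661147832721 y 286.54449623888127 342.5978602481757 rightmost y 299.7271373683044 bottom x 258.54468497835256
36 0.035 x 207.0324498034924 265.96614256437135 y 245.3648063604129 301.8036979728713 rightmost y 257.42343820673767 bottom x 220.2434046744463
knob [[207.45788187 242.16140288]]
```

```bash

python3 -m handwheel '[{"jaw":25,"delta_pos":[0,0.001,0.001],"turn":0},{"jaw":25,"delta_pos":[0,0.001,0.002],"turn":0},{"jaw":25,"delta_pos":[0,0.001,0.002],"turn":0},{"jaw":25,"delta_pos":[0,0.001,0.002],"turn":0},{"jaw":25,"delta_pos":[0,0.001,0.002],"turn":0},{"jaw":25,"delta_pos":[0,0.001,0.002],"turn":0}]'
python3 - <<'E'
from tilt import *
o=get_obs();print(o['position'],o['joint_velocities'].round(3),o['clock'])
t=camera('top')[:,:,::-1];cv2.imwrite('pics/top26.png',t);crop(t,170,130,410,280,3.2,'pics/top26c.png')
cv2.imwrite('pics/w26.png',camera('wrist')[:,:,::-1])
E
```

```text
clock: 27.6
position: [0.5425, 0.0058, 0.2358]
ee_rot: [-0.013, 1.0, -0.0, 0.0]
ft_force: [0.1, -0.2, -4.4]
grip_width: 0.425
[0.54251532 0.00584571 0.2357621 ] [-0.001  0.001 -0.001 -0.002 -0.001 -0.    -0.   ] 27.6
```

View pics/top26c.png

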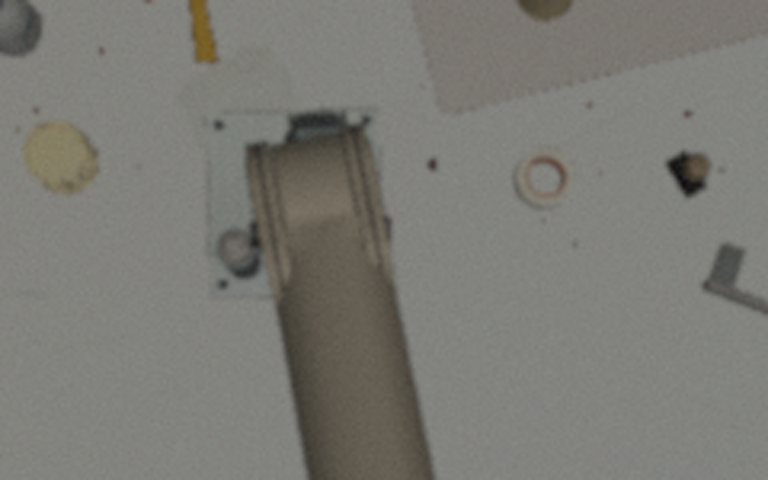

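View pics/w26.png

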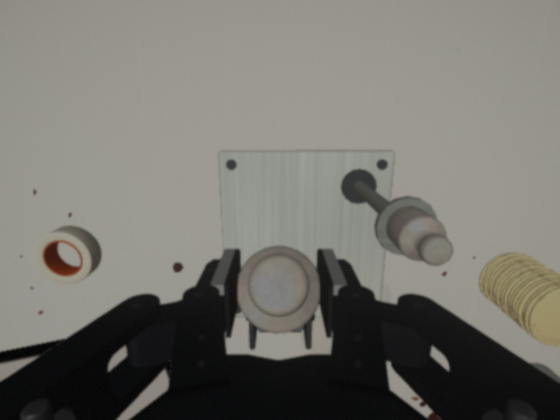

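```bash
python3 -c "
from workcell import hand_in,get_obs
print(hand_in(),get_obs()['clock'])"
```

```text
the job is handed in; nothing more can be done
the job is handed in; nothing more can be done
```

I handed the job in at about 27.7 s. The small weight stands released on the post disc, and the arm is still holding the large weight in front of the lens.

- **Small weight:** it sits upright and close to the centre of the disc. The last wrist picture shows it still standing there.
- **Tilting the large weight:** moves only turn the tool about its own axis, so I could not tilt the tool. I pushed the weight's lower side gently against the front edge of the base plate, at 13 N or less in the readings, so it pivoted between the pads. Then I clamped it at 100 N and turned the tool half round.
- **First tilt attempt failed:** the weight slid about 6 mm in the pads and reached only 15°. I set it back upright on the table, gripped it off-centre and repeated. Setting it down briefly pressed it on the table at 53 N through the fingers, and it righted itself from that 15° lean when I loosened the grip.
- **Last checks:**
  - **Lean:** I measured 33.3° ± 1° against the 35° asked, so it is 1–2° short. Single fits ranged from 32.5° to 34.3°.
  - **Position:** I estimate the centre of the underside is within about 2 mm of the view point. The side camera disagreed by about 2–3 mm, much the same offset it showed for the other parts.
  - **Motion and grip:** the arm was still and the grip was not creeping.
- **Surroundings:** I saw no contact with the camera. The date stamp, the lids and the tape roll looked undisturbed in the last pictures.

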